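# Stack the spacers on the leaning assembly arbor and cap them

## Task

Thread the three spacer rings onto the leaning arbor in order of thickness: the thickest first, pushed fully home on the collar, then the medium one, then the thinnest, each seated flat on the one below. Then put the red cap over the end of the arbor so that it sits down on the thinnest ring, let go, and leave the oil bottle, the grease jar and the screwdriver where they are.

Things in the scene. Friction and masses are not known exactly. Their poses are not given: they have to be found in the camera images.
- arbor: Fixed steel rod, 18 mm diameter, leaning 25 degrees from vertical, roughly toward the robot. Origin: on its axis, on the top face of the dark collar on which the stack rests (125 mm above the bench); z runs along the rod to its tip, y is level. The rod reaches 60 mm past the collar face, its last 10 mm tapering to 8 mm diameter. Collar: 40 mm diameter, 26 mm long.
- fixture: What holds the arbor, fixed to the bench: dark base plate 120 x 90 x 12 mm, grey post, and right below the collar a blue clamp block 44 mm square, 40 mm long. Origin on the bench, 125 mm straight below the arbor's origin; the rod leans to its -x side.
- spacer_thick: Thickest spacer: bare aluminium ring, outer diameter 44 mm, hole 22 mm, 20 mm thick, 62 g. Lies flat on the mat. Origin at its centre (mid-thickness), z along its axis; either face may go down.
- spacer_medium: Medium spacer: blue plastic ring, outer diameter 44 mm, hole 22 mm, 14 mm thick, 25 g. Lies flat on the mat. Origin at its centre (mid-thickness), z along its axis; either face may go down.
- spacer_thin: Thinnest spacer: brass ring, outer diameter 44 mm, hole 22 mm, 9 mm thick, 85 g. Lies flat on the mat. Origin at its centre (mid-thickness), z along its axis; either face may go down.
- cap: Red plastic cap, 34 mm in diameter, 26 mm high, standing mouth down on the mat; blind bore 22 mm in diameter, 20 mm deep. Origin at the centre of its mouth (underside), z up through its closed top. On the full stack the rod's last 17 mm go up into it.
- mat: Dark square rubber mat, 230 x 230 mm, 4 mm thick, fixed to the bench; the rings and the cap lie on it, one near each corner. Origin at the centre of its underside.
- oil_bottle: Bystander: upright yellow bottle with black cap, 50 mm in diameter, 110 mm high, loose. Origin at the centre of its underside.
- grease_jar: Bystander: upright green jar with white lid, 50 mm in diameter, 50 mm high, loose. Origin at the centre of its underside.
- screwdriver: Bystander: screwdriver with orange handle lying on the bench, 200 mm long, 26 mm thick, loose. Origin under its middle, x along it.
Not all that is in view belongs to the job. There is more than one size of the spacer_medium; the job needs the smallest.

How it is judged:
By the outcome, as a careful person would: the job done as asked, in the order asked, and still so for the second after the job is handed in, with the robot touching nothing.
It also fails if it takes over 72 s, if anything falls off the work surface, if the arm or the gripper's body presses on something with over 40 N, if the wrist force passes 120 N, or if a joint passes its speed limit or range.

## Robot

A 6-joint arm with a two-finger parallel gripper is mounted at the origin on the work surface. World frame = base frame: x ahead of the robot, y to its left, z up, the work surface at z = 0. Lengths are in m, angles in rad, forces in N, time in s.
With the tool pointing down it reaches from about 0.275 to 0.75 m from the base axis. Payload 10.2 kg.
Tool frame: the origin (TCP) lies between the finger pads; the fingertips stand 8 mm ahead of it and the grasp point (between the pads) lies 11 mm behind it (arm.tcp_to_tips is the x of the fingertips in the tool frame, in m); x points along the fingers, y is the direction in which the jaws open and shut, and the axes are right-handed (so a half turn about x gives the same grasp; the last joint's range is limited). The gripper opens to 85 mm and grips with 20 to 120 N. Pads are 22 mm wide; open, the fingers measure 114 mm over their backs; the gripper's body (76 mm by 85 mm) begins 54 mm behind the grasp point. The pads swing forward as they close: fully open they stand 13 mm farther back than shut.
Start: joints at [1.008, 0.313, 1.498, -0, 1.331, -0.223], TCP at [0.175, 0.495, 0.239] pointing down, gripper open.
Joint ranges: [-2.94, 2.94], [-0.97, 2.17], [0.19, 2.56], [-1.23, 4.37], [0.02, 3.11], [-2.88, 2.88]. Speed limits (rad/s): [2.39, 2.39, 3.01, 3.14, 3.14, 3.14].

## Interface

Orientations are given as a unit quaternion [x, y, z, w].
In Python, from workcell import arm gives the robot as it stands.
- The arm moves only by the shell command python3 -m jog 'ROWS' [FORCE]. ROWS is JSON, a list of rows, each an object of numbers: "dx", "dy", "dz": the shift along the tool's x, y, z in cm; "wx", "wy", "wz": the turn, a rotation vector about the tool's x, y, z in degrees; "claw": the finger opening in cm, from 0 to 8.54. A call has 1 to 8 rows; each row shifts and turns the pose as measured when the row begins, along the tool's axes as they then stand; what a row does not reach is not made up. A row lasts 1/10 s, in which the tool goes at most 50 mm and 8.59 degrees, less where a joint would pass 70% of its speed; a pose out of reach is approached as far as the arm can. A call with a gripper value outside its range is refused whole. The fingers move at their own pace and stop on an object; FORCE is the grip in N (left out, the last holds). Time passes only in rows, so rows that do not move let the fingers close. It gives the time, the measured TCP pose, the force and the opening at its end, in the units of the state.
- arm.observe(): the state, without advancing time (a new reading comes with each control period).
- arm.read_camera(name): name is "scene" or "top" or "wrist"; returns a dict with "frame" (384x512x3 uint8, blue, green, red), "z_map" (384x512 float32, m along the optical axis (not along the pixel's ray), 0 where there is no reading), "camera_matrix" (3x3 intrinsics, pixels), "pose" (4x4, takes a point from camera to world coordinates). Camera axes: x right, y up, looking along -z (the intrinsics and any distortion apply to the point x, -y, -z); pixel columns grow to the right and rows downward; lengths in m; the calibration is good to about 2 mm. A picture is of the moment at which its call begins.
- arm.job_done(): hands the job in, once; it reports no verdict.
Trained networks look in the newest picture that a camera, given by its name, has taken for a name from the list of things; names that differ only in an ending like _2 or _b are one class to them, and where a whole thing is asked for, a point or a joint stands for the part that bears it (a point fixed in the world has none). Each returns a list of dicts, best first, with "score" (0 to 1); they miss things now and then, are a little off and sometimes report something else, mostly with a low value. They report only what shows in the picture. A call takes as long as a camera call. They do not tell look-alikes from the thing itself.
- arm.search_frame(camera, target): "rect" ([centre column, centre row, width, height] as shares, 0 to 1, of the picture: columns of its width, rows of its height, round what is visible of it).
The state is a dict: "time": time; "qpos": joint angles; "qvel": joint speeds; "tau": joint torques, N m; "position": TCP position; "tool_rot": TCP orientation; "force": force on the tool from outside, world axes, zero at the start; "wrist_torque": the same for the moment, N m; "grip_width": finger opening in m.
Only numpy, scipy, OpenCV 4.12 (cv2) and the standard library are available. Lean on these libraries where they do the work, as an engineer would, in place of code of your own. Each camera call takes 0.05 s, during which the arm holds its last target.

## Working session

There is one attempt and no reset: what is moved stays moved. The work goes in short steps, Python scripts to look and compute and a shell command to move; the robot and the scene stay as the last step left them, time stands still between calls to the robot, and variables do not carry over. Pictures are saved under pics/ and viewed, and the job is handed in when it is done.

```bash
mkdir -p pics; ls; cat > h.py <<'E'
import numpy as np, cv2
from workcell import arm
from scipy.spatial.transform import Rotation as R
def cam(name,fn=None):
    c=arm.read_camera(name)
    if fn: cv2.imwrite('pics/'+fn,c['frame'])
    return c
def pts(c):
    z=c['z_map']; K=c['camera_matrix']; h,w=z.shape
    u,v=np.meshgrid(np.arange(w),np.arange(h))
    x=(u-K[0,2])/K[0,0]*z; y=(v-K[1,2])/K[1,1]*z
    P=np.stack([x,-y,-z],-1)
    return P@c['pose'][:3,:3].T+c['pose'][:3,3]
E
python3 - <<'E'
from h import *
o=arm.observe();print(o)
for n in ['scene','top','wrist']:
    c=cam(n,n+'0.png'); print(n,c['camera_matrix'].tolist(),c['pose'].round(3).tolist(),c.keys())
    np.savez(n+'0.npz',**{k:c[k] for k in ['frame','z_map','camera_matrix','pose']})
    if n!='wrist':
      for t in ['arbor','fixture','spacer_thick','spacer_medium','spacer_thin','cap','mat','oil_bottle','grease_jar','screwdriver']:
        r=arm.search_frame(n,t)
        print(t,[(round(a['score'],2),(np.array(a['rect'])*[512,384,512,384]).round().tolist()) for a in r])
print(arm.observe()['time'])
E
```

```text
pics
{'time': 0.0, 'qpos': array([ 1.00764242e+00,  3.13411904e-01,  1.49845596e+00,  5.99890040e-06,
        1.33098174e+00, -2.23376651e-01]), 'qvel': array([-0.00022095,  0.00161285,  0.00160572,  0.00100655, -0.000936  ,
       -0.00013284]), 'tau': array([ 4.69737079e-04, -4.12266004e+01, -2.59748268e+01, -1.18345897e-04,
        4.03627098e-03, -2.30954191e-05]), 'position': array([0.17483183, 0.49476846, 0.23874745]), 'tool_rot': array([ 0.11914316,  0.69709897, -0.11996253,  0.69675457]), 'force': array([-0.23184593,  0.68155509, -0.50272156]), 'wrist_torque': array([-0.0153066 , -0.02816159, -0.0068756 ]), 'grip_width': 0.08544957802788741}
scene [[371.55694744262456, 0.0, 253.74098364942157], [0.0, 371.55694744262456, 190.37706673894806], [0.0, 0.0, 1.0]] [[0.779, -0.507, 0.37, 0.965], [0.628, 0.632, -0.454, -0.468], [-0.004, 0.586, 0.81, 0.952], [0.0, 0.0, 0.0, 1.0]] dict_keys(['frame', 'z_map', 'camera_matrix', 'pose'])
arbor [(0.67, [285.0, 124.0, 35.0, 31.0]), (0.37, [210.0, 233.0, 102.0, 85.0])]
fixture [(0.64, [284.0, 135.0, 40.0, 50.0])]
spacer_thick [(0.63, [226.0, 
[... 691 characters left out ...]
15.0, 24.0, 28.0])]
fixture [(0.55, [169.0, 220.0, 46.0, 38.0])]
spacer_thick []
spacer_medium [(0.66, [221.0, 223.0, 25.0, 18.0]), (0.64, [266.0, 199.0, 13.0, 9.0]), (0.61, [216.0, 191.0, 16.0, 13.0])]
spacer_thin [(0.47, [306.0, 222.0, 15.0, 14.0])]
cap []
mat [(0.56, [285.0, 212.0, 83.0, 85.0])]
oil_bottle [(0.67, [123.0, 206.0, 18.0, 17.0])]
grease_jar []
screwdriver [(0.69, [376.0, 235.0, 10.0, 32.0])]
wrist [[264.5216434035461, 0.0, 253.56722797954492], [0.0, 264.5216434035461, 190.83715138015282], [0.0, 0.0, 1.0]] [[0.335, -0.907, -0.256, 0.11], [0.942, 0.323, 0.09, 0.518], [0.001, -0.271, 0.962, 0.374], [0.0, 0.0, 0.0, 1.0]] dict_keys(['frame', 'z_map', 'camera_matrix', 'pose'])
1.15
```

```bash
python3 - <<'E'
import cv2
a=cv2.imread('pics/scene0.png')[60:350,80:370];cv2.imwrite('pics/s0c.png',cv2.resize(a,(600,600),interpolation=cv2.INTER_CUBIC))
a=cv2.imread('pics/top0.png')[150:290,90:410];cv2.imwrite('pics/t0c.png',cv2.resize(a,(800,350),interpolation=cv2.INTER_CUBIC))
E
```

```text
(no output)
```

View pics/s0c.png

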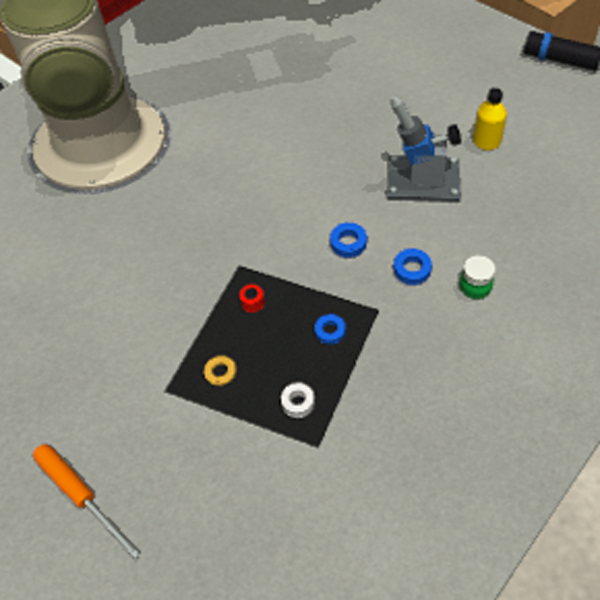

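View pics/t0c.png

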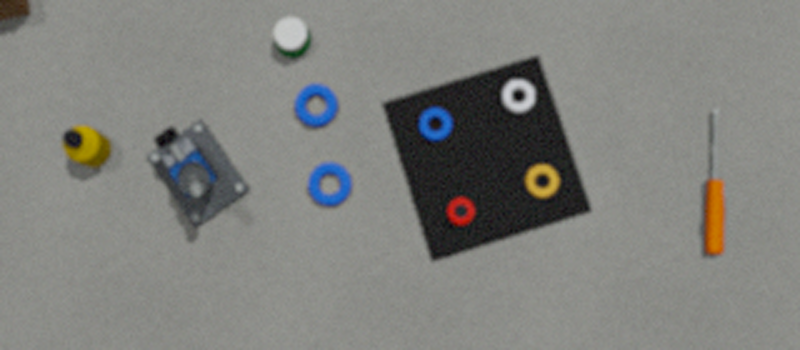

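View pics/wrist0.png

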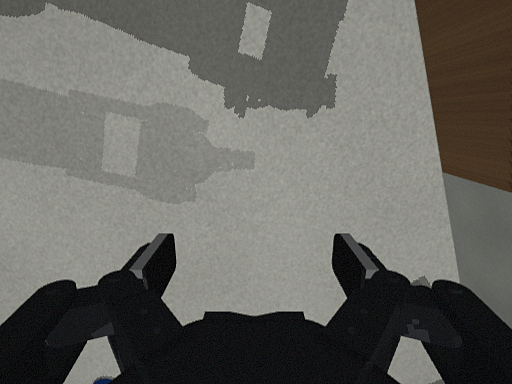

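```bash
python3 - <<'E'
import numpy as np, cv2
from h import pts
def load(n):
    d=np.load(n+'0.npz'); return {k:d[k] for k in d.files}
for n in ['scene','top']:
    c=load(n);P=pts(c);f=c['frame'].astype(int);b,g,r=f[...,0],f[...,1],f[...,2]
    hsv=cv2.cvtColor(c['frame'],cv2.COLOR_BGR2HSV)
    H,S,V=hsv[...,0].astype(int),hsv[...,1],hsv[...,2]
    masks={'blue':(S>150)&(H>100)&(H<125),'red':(S>150)&((H<6)|(H>172)),'brass':(S>100)&(H>14)&(H<26),'white':(S<40)&(V>180),'green':(S>100)&(H>45)&(H<85),'orange':(S>150)&(H>=6)&(H<14)}
    for k,m in masks.items():
        m=m&(P[...,2]>0)&(P[...,2]<.3)
        nn,l,st,ce=cv2.connectedComponentsWithStats(m.astype(np.uint8))
        for i in range(1,nn):
            if st[i,4]>40:
                Q=P[l==i]
                zt=np.percentile(Q[:,2],90); T=Q[Q[:,2]>zt-.006]
                mid=(T.max(0)+T.min(0))/2
                print(n,k,ce[i].round(),st[i,4],'zt',zt.round(4),'mid',mid.round(4),'ext',(T.max(0)-T.min(0)).round(3)[:2])
    # arbor region
    
E
```

```text
scene blue [343.  82.] 49 zt 0.0465 mid [0.4868 0.6749 0.0445] ext [0.019 0.032]
scene blue [283. 131.] 114 zt 0.1072 mid [0.4961 0.271  0.1061] ext [0.027 0.038]
scene blue [248. 176.] 199 zt 0.0195 mid [0.4838 0.094  0.018 ] ext [0.055 0.058]
scene blue [279. 188.] 214 zt 0.0194 mid [0.5924 0.1148 0.0172] ext [0.057 0.058]
scene blue [239. 219.] 169 zt 0.0191 mid [ 0.5659 -0.0491  0.0173] ext [0.042 0.042]
scene blue [  7. 297.] 353 zt 0.078 mid [ 0.2833 -0.6044  0.0769] ext [0.047 0.027]
scene blue [ 45. 366.] 2092 zt 0.0773 mid [ 0.5097 -0.6476  0.0769] ext [0.112 0.114]
scene red [53.  7.] 209 zt 0.0669 mid [-0.7738  0.2603  0.1003] ext [0.214 0.067]
scene red [81.  9.] 274 zt 0.0994 mid [-0.6985  0.3284  0.1055] ext [0.017 0.06 ]
scene red [ 5. 65.] 290 zt 0.0996 mid [-0.5927 -0.0937  0.1086] ext [0.017 0.029]
scene red [202. 204.] 123 zt 0.031 mid [ 0.4456 -0.0835  0.0298] ext [0.033 0.033]
scene red [ 19. 334.] 1820 zt 0.0777 mid [ 0.3804 -0.6422  0.0774] ext [0.112 0.103]
scene brass [340.  15.] 2657 zt 0.143 mid [0.3013 1.0414 0.1627] ext [0.165 0.142]
scene brass [424. 101
[... 2014 characters left out ...]
5264 0.4214 0.0982] ext [0.029 0.024]
top brass [307. 222.] 162 zt 0.0156 mid [ 0.4933 -0.1919  0.0157] ext [0.042 0.042]
top brass [376. 237.] 142 zt 0.0287 mid [ 0.4423 -0.4242  0.0292] ext [0.091 0.018]
top white [ 64. 124.] 618 zt 0.1047 mid [0.8008 0.6182 0.1041] ext [0.195 0.074]
top white [206. 163.] 115 zt 0.0536 mid [0.6847 0.1515 0.0531] ext [0.041 0.038]
top white [297. 188.] 66 zt 0.0288 mid [ 0.6051 -0.1613  0.0277] ext [0.036 0.034]
top white [456. 212.] 92 zt 0.028 mid [ 0.5275 -0.7017  0.026 ] ext [0.035 0.034]
top white [459. 251.] 100 zt 0.0285 mid [ 0.396  -0.7013  0.0297] ext [0.033 0.035]
top white [462. 291.] 103 zt 0.0282 mid [ 0.2657 -0.699   0.0274] ext [0.032 0.037]
```

```bash
cat > rod.py <<'E'
import numpy as np
from scipy.optimize import least_squares
from h import pts
def unit(th,ph): return np.array([np.sin(th)*np.cos(ph),np.sin(th)*np.sin(ph),np.cos(th)])
def fitrod(P,o0,ph0,fixtilt=True,smin=.006,smax=.048,rad=.009):
    Q=P.reshape(-1,3)
    th=np.radians(25)
    p=np.array([o0[0],o0[1],ph0])
    for it in range(6):
        a=unit(th,p[2]); o=np.array([p[0],p[1],.125])
        s=(Q-o)@a; d=np.linalg.norm(Q-o-s[:,None]*a,axis=1)
        m=(s>smin)&(s<smax)&(d<(.022 if it<2 else .014))
        X=Q[m]
        def f(p):
            a=unit(th,p[2]);o=np.array([p[0],p[1],.125]);s=(X-o)@a
            return np.linalg.norm(X-o-s[:,None]*a,axis=1)-rad
        r=least_squares(f,p,loss='soft_l1',f_scale=.0015); p=r.x
    return p,m.sum(),np.sqrt(np.mean(f(p)**2)),X
E
python3 - <<'E'
import numpy as np
from rod import *
for n in ['scene','top']:
    d=np.load(n+'0.npz');P=pts(d)
    box=(np.abs(P[...,0]-.48)<.1)&(np.abs(P[...,1]-.27)<.1)
    for lo,hi in [(.165,.2),(.145,.165),(.125,.145),(.1,.125),(.01,.02)]:
        Q=P[box&(P[...,2]>lo)&(P[...,2]<=hi)]; print(n,lo,len(Q),Q.mean(0).round(4) if len(Q) else '')
    p,k,e,X=fitrod(P,[.475,.27],np.pi); print(p.round(4),np.degrees(p[2]),k,e)
    # collar+plate
    Q=P[box&(P[...,2]>.006)&(P[...,2]<=.018)]
    import cv2; print('plate',cv2.minAreaRect((Q[:,:2]*1000).astype(np.float32)))
E
```

```text
scene 0.165 28 [0.4573 0.2424 0.1733]
scene 0.145 34 [0.465  0.2453 0.1555]
scene 0.125 60 [0.4773 0.2564 0.1321]
scene 0.1 190 [0.4999 0.2673 0.1126]
scene 0.01 350 [0.4983 0.264  0.0126]
[0.4708 0.2573 3.7093] 212.52588921173273 63 0.0013330884832103227
plate ((496.2769775390625, 271.9924621582031), (118.29851531982422, 90.58854675292969), 35.56538772583008)
top 0.165 32 [0.4575 0.2472 0.1747]
top 0.145 11 [0.4687 0.2519 0.1555]
top 0.125 72 [0.4835 0.2637 0.1298]
top 0.1 140 [0.506  0.2804 0.1132]
top 0.01 413 [0.4923 0.2692 0.0133]
[0.4843 0.2618 4.2787] 245.14907440186846 29 0.0026190041139960325
plate ((478.94158935546875, 272.41937255859375), (190.81822204589844, 193.9307403564453), 1.6351542472839355)
```

```bash
cat >> h.py <<'E'
def T(o=None):
    o=o or arm.observe(); return np.array(o['position']),R.from_quat(o['tool_rot']).as_matrix()
def frame(x,y):
    x=x/np.linalg.norm(x); y=y-x*(x@y); y/=np.linalg.norm(y); return np.stack([x,y,np.cross(x,y)],1)
def go(p,Rt=None,o=None):
    """rotate first about TCP, then shift in new frame; and shift first in old frame"""
    p0,R0=T(o); 
    rv=np.zeros(3) if Rt is None else np.degrees(R.from_matrix(R0.T@Rt).as_rotvec())
    if Rt is None: Rt=R0
    print('rot deg',rv.round(2),'| shift-before cm',(R0.T@(p-p0)*100).round(2),'| shift-after cm',(Rt.T@(p-p0)*100).round(2))
a_=lambda ph,th=np.radians(25):np.array([np.sin(th)*np.cos(ph),np.sin(th)*np.sin(ph),np.cos(th)])
E
python3 - <<'E'
from h import *
print(arm.tcp_to_tips, [x for x in dir(arm) if x[0]!='_'])
p,R0=T();print(p,R0.round(3))
d=np.load('wrist0.npz');C=d['pose'];print('cam in tool',(R0.T@(C[:3,3]-p)).round(4));print((R0.T@C[:3,:3]).round(3))
ph=np.radians(215.5)
y=np.array([np.sin(ph),-np.cos(ph),0])
a=a_(ph)
for s in (1,-1):
    Rt=frame(-a,s*y); print(s); go(np.array([.45,.24,.3]),Rt)
    Rt=frame(np.array([0,0,-1.]),s*y); go(np.array([.45,.24,.3]),Rt)
    Rt=frame(np.array([0,0,-1.]),s*np.array([0,1,0])); go(np.array([.605,-.161,.15]),Rt)
E
```

```text
0.008 ['Unreachable', 'job_done', 'observe', 'read_camera', 'search_frame', 'tcp_to_tips']
[0.17500915 0.49497739 0.23930352] [[ 0.     0.333  0.943]
 [ 0.     0.943 -0.333]
 [-1.     0.     0.   ]]
cam in tool [-0.1349  0.0002 -0.0691]
[[-0.001  0.271 -0.962]
 [ 1.     0.002 -0.   ]
 [ 0.002 -0.962 -0.271]]
1
rot deg [-54.07 -23.04  11.99] | shift-before cm [ -6.07 -14.87  34.43] | shift-after cm [ -2.3  -36.73   9.44]
rot deg [-54.97   0.     0.  ] | shift-before cm [ -6.07 -14.87  34.43] | shift-after cm [ -6.07 -36.73   7.58]
rot deg [-19.47   0.    -0.  ] | shift-before cm [  8.93 -47.52  62.4 ] | shift-after cm [  8.93 -65.6   43.  ]
-1
rot deg [122.67  14.15  27.19] | shift-before cm [ -6.07 -14.87  34.43] | shift-after cm [-2.3  36.73 -9.44]
rot deg [125.03   0.    -0.  ] | shift-before cm [ -6.07 -14.87  34.43] | shift-after cm [-6.07 36.73 -7.58]
rot deg [160.53  -0.    -0.  ] | shift-before cm [  8.93 -47.52  62.4 ] | shift-after cm [  8.93  65.6  -43.  ]
```

```bash
python3 - <<'E'
from h import *
ph=np.radians(215.5);a=a_(ph);y=np.array([np.sin(ph),-np.cos(ph),0]);o=np.array([.473,.258,.125])
go(o+.13*a,frame(-a,y))
E
```

```text
rot deg [-54.07 -23.04  11.99] | shift-before cm [ -0.35 -16.91  32.84] | shift-after cm [  1.8  -36.6    4.68]
```

```bash
python3 -m jog '[{"dy":-2.1,"dz":4.1},{"dy":-2.1,"dz":4.1},{"dy":-2.1,"dz":4.1},{"dy":-2.1,"dz":4.1},{"dy":-2.1,"dz":4.1},{"dy":-2.1,"dz":4.1},{"dy":-2.1,"dz":4.1},{"dy":-2.1,"dz":4.1}]'
python3 -m jog '[{"wx":-6.8,"wy":-2.9,"wz":1.5},{"wx":-6.8,"wy":-2.9,"wz":1.5},{"wx":-6.8,"wy":-2.9,"wz":1.5},{"wx":-6.8,"wy":-2.9,"wz":1.5},{"wx":-6.8,"wy":-2.9,"wz":1.5},{"wx":-6.8,"wy":-2.9,"wz":1.5},{"wx":-6.8,"wy":-2.9,"wz":1.5},{"wx":-6.8,"wy":-2.9,"wz":1.5}]'
python3 - <<'E'
from h import *
ph=np.radians(215.5);a=a_(ph);y=np.array([np.sin(ph),-np.cos(ph),0]);o=np.array([.473,.258,.125])
print(arm.observe()['qpos'])
go(o+.13*a,frame(-a,y))
E
```

```text
[ 1.00758356e+00  3.12880198e-01  1.49770210e+00 -2.84125940e-05
  1.33098897e+00 -2.23408160e-01]
rot deg [-54.07 -23.04  11.99] | shift-before cm [ -0.35 -16.91  32.84] | shift-after cm [  1.8  -36.6    4.68]schema error: expected keys dx, dy, dz, wx, wy, wz, claw
schema error: expected keys dx, dy, dz, wx, wy, wz, claw
```

```bash
python3 -m jog '[{"dx":0,"dy":-2.1,"dz":4.1,"wx":0,"wy":0,"wz":0,"claw":8.5},{"dx":0,"dy":-2.1,"dz":4.1,"wx":0,"wy":0,"wz":0,"claw":8.5},{"dx":0,"dy":-2.1,"dz":4.1,"wx":0,"wy":0,"wz":0,"claw":8.5},{"dx":0,"dy":-2.1,"dz":4.1,"wx":0,"wy":0,"wz":0,"claw":8.5},{"dx":0,"dy":-2.1,"dz":4.1,"wx":0,"wy":0,"wz":0,"claw":8.5},{"dx":0,"dy":-2.1,"dz":4.1,"wx":0,"wy":0,"wz":0,"claw":8.5},{"dx":0,"dy":-2.1,"dz":4.1,"wx":0,"wy":0,"wz":0,"claw":8.5},{"dx":0,"dy":-2.1,"dz":4.1,"wx":0,"wy":0,"wz":0,"claw":8.5}]'
python3 -m jog '[{"dx":0,"dy":0,"dz":0,"wx":-6.8,"wy":-2.9,"wz":1.5,"claw":8.5},{"dx":0,"dy":0,"dz":0,"wx":-6.8,"wy":-2.9,"wz":1.5,"claw":8.5},{"dx":0,"dy":0,"dz":0,"wx":-6.8,"wy":-2.9,"wz":1.5,"claw":8.5},{"dx":0,"dy":0,"dz":0,"wx":-6.8,"wy":-2.9,"wz":1.5,"claw":8.5},{"dx":0,"dy":0,"dz":0,"wx":-6.8,"wy":-2.9,"wz":1.5,"claw":8.5},{"dx":0,"dy":0,"dz":0,"wx":-6.8,"wy":-2.9,"wz":1.5,"claw":8.5},{"dx":0,"dy":0,"dz":0,"wx":-6.8,"wy":-2.9,"wz":1.5,"claw":8.5},{"dx":0,"dy":0,"dz":0,"wx":-6.8,"wy":-2.9,"wz":1.5,"claw":8.5}]'
python3 - <<'E'
from h import *
ph=np.radians(215.5);a=a_(ph);y=np.array([np.sin(ph),-np.cos(ph),0]);o=np.array([.473,.258,.125])
print(arm.observe()['qpos'])
go(o+.13*a,frame(-a,y))
E
```

```text
time: 1.95
position: [0.4344, 0.2212, 0.2397]
tool_rot: [0.117, 0.697, -0.115, 0.698]
force: [0.5, 1.1, -0.5]
grip_width: 0.0849
time: 2.75
position: [0.4392, 0.2163, 0.2401]
tool_rot: [-0.178, 0.497, 0.272, 0.804]
force: [0.7, 0.3, -0.6]
grip_width: 0.0851
[ 0.09944666  0.01535706  1.92020455  0.30836461  0.82824325 -2.30299454]
rot deg [ 2.58  1.24 -0.23] | shift-before cm [-0.38  1.44 -0.1 ] | shift-after cm [-0.38  1.43 -0.17]
```

```bash
python3 -m jog '[{"dx":-0.2,"dy":0.8,"dz":0,"wx":1.4,"wy":0.6,"wz":0,"claw":8.5},{"dx":-0.2,"dy":0.7,"dz":0,"wx":1.2,"wy":0.6,"wz":0,"claw":8.5},{"dx":0,"dy":0,"dz":0,"wx":0,"wy":0,"wz":0,"claw":8.5}]'
python3 - <<'E'
from h import *
from rod import *
c=cam('wrist','w1.png');np.savez('wrist1.npz',**c)
P=pts(c)
p,k,e,X=fitrod(P,[.473,.258],np.radians(215.5)); print(p.round(4),np.degrees(p[2]),k,e)
print(arm.search_frame('wrist','arbor'))
E
```

```text
time: 3.05
position: [0.4279, 0.2263, 0.2434]
tool_rot: [-0.164, 0.511, 0.26, 0.803]
force: [-0.1, 0.4, -0.0]
grip_width: 0.0853
[0.4716 0.2588 3.7662] 215.78682017854425 198 0.00012872959852184578
[{'rect': [0.4964, 0.4984, 0.0709, 0.1927], 'score': 0.86}]
```

View pics/w1.png

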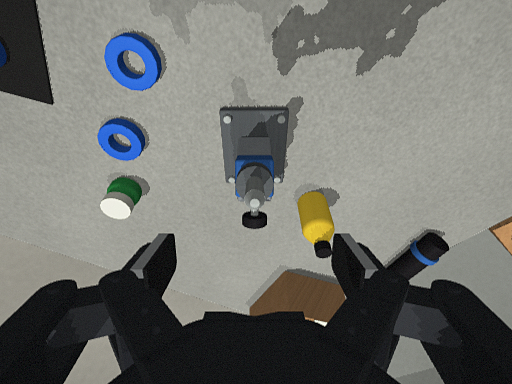

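```bash
python3 - <<'E'
from h import *
X=np.array([0,0,-1.])
go(np.array([.53,-.12,.25]),frame(X,np.array([0,1.,0])))
go(np.array([.605,-.161,.17]),frame(X,np.array([0,1.,0])))
E
```

```text
rot deg [35.23 24.2  -7.92] | shift-before cm [ -5.75 -34.02 -10.56] | shift-after cm [ -0.68 -34.6   10.18]
rot deg [35.23 24.2  -7.92] | shift-before cm [  3.04 -41.74 -10.61] | shift-after cm [  7.32 -38.7   17.68]
```

```bash
python3 -m jog '[{"dx":-0.5,"dy":0,"dz":0,"wx":5.9,"wy":4.0,"wz":-1.3,"claw":8.5},{"dx":0,"dy":0,"dz":0,"wx":5.9,"wy":4.0,"wz":-1.3,"claw":8.5},{"dx":0,"dy":0,"dz":0,"wx":5.9,"wy":4.0,"wz":-1.3,"claw":8.5},{"dx":0,"dy":0,"dz":0,"wx":5.9,"wy":4.0,"wz":-1.3,"claw":8.5},{"dx":0,"dy":0,"dz":0,"wx":5.9,"wy":4.0,"wz":-1.3,"claw":8.5},{"dx":0,"dy":0,"dz":0,"wx":5.9,"wy":4.0,"wz":-1.3,"claw":8.5}]'
python3 -m jog '[{"dx":0,"dy":-4.4,"dz":2,"wx":0,"wy":0,"wz":0,"claw":8.5},{"dx":0.8,"dy":-4.4,"dz":2,"wx":0,"wy":0,"wz":0,"claw":8.5},{"dx":1,"dy":-4.4,"dz":2,"wx":0,"wy":0,"wz":0,"claw":8.5},{"dx":1,"dy":-4.4,"dz":2,"wx":0,"wy":0,"wz":0,"claw":8.5},{"dx":1,"dy":-4.4,"dz":2,"wx":0,"wy":0,"wz":0,"claw":8.5},{"dx":1,"dy":-4.4,"dz":2,"wx":0,"wy":0,"wz":0,"claw":7},{"dx":1,"dy":-4.4,"dz":2,"wx":0,"wy":0,"wz":0,"claw":6.2},{"dx":1,"dy":-4.4,"dz":2,"wx":0,"wy":0,"wz":0,"claw":6.2}]'
cat > ring.py <<'E'
from h import *
from scipy.optimize import least_squares
def ringfit(c,ctr,ztop,rout,rin=.011):
    """centre of top annulus: points within ztop +-3mm, colour-agnostic; outer radius circle fit by alpha"""
    P=pts(c);m=(abs(P[...,2]-ztop)<.003)&(np.hypot(P[...,0]-ctr[0],P[...,1]-ctr[1])<rout+.015)
    m=cv2.morphologyEx(m.astype(np.uint8),cv2.MORPH_OPEN,np.ones((2,2)))
    n,l,st,ce=cv2.connectedComponentsWithStats(m)
    i=1+np.argmax(st[1:,4]); Q=P[l==i]
    h=cv2.convexHull((Q[:,:2]*1e4).astype(np.float32)).reshape(-1,2)/1e4
    r=least_squares(lambda p:np.hypot(h[:,0]-p[0],h[:,1]-p[1])-p[2],[*ctr,rout])
    v,u=np.nonzero(l==i)
    return r.x.round(4),np.median(Q[:,2]).round(4),len(Q),Q[:,:2].mean(0).round(4),(u.mean().round(),v.mean().round())
E
python3 - <<'E'
from ring import *
c=cam('wrist','w2.png');np.savez('wrist2.npz',**c)
for n,ctr,z,r in [('thick',(.605,-.1615),.024,.022),('medium',(.567,-.048),.018,.022),('thin',(.491,-.193),.013,.022),('cap',(.447,-.082),.03,.017)]:
    try: print(n,ringfit(c,ctr,z,r))
    except Exception as e: print(n,e)
go(np.array([.605,-.161,.17]),frame(np.array([0,0,-1.]),np.array([0,1.,0])))
E
```

```text
time: 3.75
position: [0.4265, 0.2233, 0.2475]
tool_rot: [0.007, 0.711, -0.01, 0.703]
force: [0.3, -0.3, -0.1]
grip_width: 0.0855
time: 4.55
position: [0.5805, -0.1352, 0.1768]
tool_rot: [0.006, 0.71, -0.006, 0.704]
force: [1.4, 1.0, 0.1]
grip_width: 0.0623
thick (array([ 0.5729, -0.1405,  0.0568]), np.float64(0.0239), 816, array([ 0.6054, -0.1595]), (np.float64(233.0), np.float64(203.0)))
medium (array([ 0.5513, -0.0841,  0.0604]), np.float64(0.0181), 869, array([ 0.5659, -0.046 ]), (np.float64(332.0), np.float64(166.0)))
thin (array([ 0.4988, -0.1755,  0.0355]), np.float64(0.0129), 1016, array([ 0.4896, -0.1908]), (np.float64(200.0), np.float64(97.0)))
cap (array([ 0.4853, -0.0872,  0.0528]), np.float64(0.0305), 1058, array([ 0.4463, -0.08  ]), (np.float64(308.0), np.float64(46.0)))
rot deg [-1.2  -0.63  0.07] | shift-before cm [ 0.41 -1.9   2.39] | shift-after cm [ 0.43 -1.95  2.35]
```

View pics/w2.png

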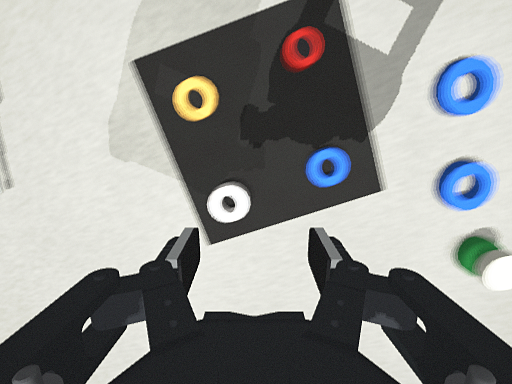

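```bash
sed -i 's/reshape(-1,2)\/1e4/reshape(-1,2).astype(float)\/1e4/' ring.py
python3 -m jog '[{"dx":0.2,"dy":-1.0,"dz":1.2,"wx":-1.2,"wy":-0.6,"wz":0,"claw":6},{"dx":0.2,"dy":-0.9,"dz":1.1,"wx":0,"wy":0,"wz":0,"claw":6},{"dx":0,"dy":0,"dz":0,"wx":0,"wy":0,"wz":0,"claw":6},{"dx":0,"dy":0,"dz":0,"wx":0,"wy":0,"wz":0,"claw":6}]'
python3 - <<'E'
from ring import *
c=cam('wrist','w3.png');np.savez('wrist3.npz',**c)
for n,ctr,z,r in [('thick',(.605,-.1615),.024,.022),('medium',(.567,-.048),.018,.022),('thin',(.491,-.193),.013,.022),('cap',(.447,-.082),.03,.017)]:
    try: print(n,ringfit(c,ctr,z,r))
    except Exception as e: print(n,e)
go(np.array([.605,-.161,.17]),frame(np.array([0,0,-1.]),np.array([0,1.,0])))
d=np.load('wrist2.npz');P=pts(d);print(P[40:54:2,304,2].round(3),P[46,294:314:2,2].round(3))
E
```

```text
time: 5.0
position: [0.6045, -0.1654, 0.1665]
tool_rot: [0.002, 0.708, -0.0, 0.706]
force: [0.7, 0.3, -0.1]
grip_width: 0.0597
thick (array([ 0.5873, -0.1574,  0.0388]), np.float64(0.0239), 920, array([ 0.6053, -0.1596]), (np.float64(258.0), np.float64(183.0)))
medium (array([ 0.5477, -0.0934,  0.0716]), np.float64(0.0182), 1004, array([ 0.5661, -0.0459]), (np.float64(365.0), np.float64(146.0)))
thin (array([ 0.4996, -0.1854,  0.0289]), np.float64(0.013), 1190, array([ 0.4896, -0.1911]), (np.float64(227.0), np.float64(69.0)))
cap (array([ 0.5067, -0.0958,  0.0752]), np.float64(0.0306), 1104, array([ 0.4483, -0.0802]), (np.float64(347.0), np.float64(15.0)))
rot deg [-0.15 -0.19 -0.09] | shift-before cm [-0.34  0.43  0.06] | shift-after cm [-0.34  0.43  0.06]
[0.031 0.031 0.031 0.03  0.03  0.031 0.031] [0.03  0.03  0.031 0.03  0.031 0.03  0.032 0.031 0.031 0.03 ]
```

View pics/w3.png

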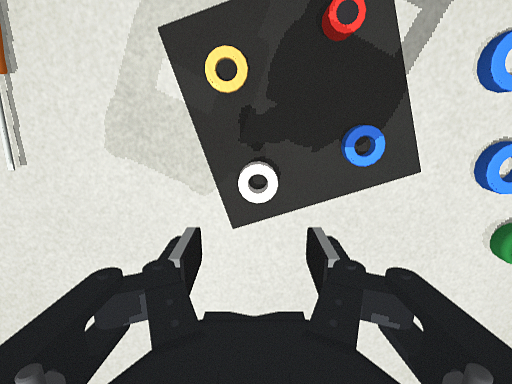

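```bash
python3 -m jog '[{"dx":4,"dy":0.5,"dz":0.1,"wx":0,"wy":0,"wz":0,"claw":6},{"dx":4,"dy":0,"dz":0,"wx":0,"wy":0,"wz":0,"claw":6},{"dx":4,"dy":0,"dz":0,"wx":0,"wy":0,"wz":0,"claw":6},{"dx":1.5,"dy":0,"dz":0,"wx":0,"wy":0,"wz":0,"claw":6},{"dx":0,"dy":0,"dz":0,"wx":0,"wy":0,"wz":0,"claw":6}]'
python3 - <<'E'
from h import *
go(np.array([.6053,-.16,.014]),frame(np.array([0,0,-1.]),np.array([0,1.,0])))
E
```

```text
time: 5.55
position: [0.605, -0.157, 0.0306]
tool_rot: [-0.001, 0.706, 0.0, 0.708]
force: [-0.8, 1.2, 0.4]
grip_width: 0.06
rot deg [0.07 0.11 0.01] | shift-before cm [ 1.66 -0.3   0.03] | shift-after cm [ 1.66 -0.3   0.03]
```

```bash
python3 -m jog '[{"dx":1.2,"dy":-0.3,"dz":0,"wx":0,"wy":0,"wz":0,"claw":6},{"dx":0.4,"dy":0,"dz":0,"wx":0,"wy":0,"wz":0,"claw":6},{"dx":0,"dy":0,"dz":0,"wx":0,"wy":0,"wz":0,"claw":6}]'
python3 - <<'E'
from h import *
go(np.array([.6053,-.16,.014]))
c=cam('wrist','w4.png')
E
```

```text
time: 5.85
position: [0.6059, -0.1599, 0.0163]
tool_rot: [-0.001, 0.705, 0.0, 0.709]
force: [0.8, 0.5, 0.3]
grip_width: 0.0602
rot deg [0. 0. 0.] | shift-before cm [ 0.23 -0.01 -0.06] | shift-after cm [ 0.23 -0.01 -0.06]
```

View pics/w4.png

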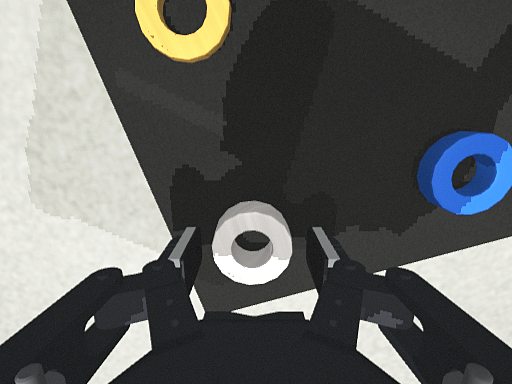

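```bash
python3 -m jog '[{"dx":0,"dy":0,"dz":0,"wx":0,"wy":0,"wz":0,"claw":4},{"dx":0,"dy":0,"dz":0,"wx":0,"wy":0,"wz":0,"claw":4},{"dx":0,"dy":0,"dz":0,"wx":0,"wy":0,"wz":0,"claw":4},{"dx":0,"dy":0,"dz":0,"wx":0,"wy":0,"wz":0,"claw":4}]' 50
python3 - <<'E'
from h import *
print(T()[0]); c=cam('wrist','w5.png');np.savez('wrist5.npz',**c)
E
```

```text
time: 6.3
position: [0.607, -0.1604, 0.0188]
tool_rot: [-0.002, 0.704, -0.0, 0.71]
force: [0.4, 0.4, -0.7]
grip_width: 0.042
[ 0.60696846 -0.16039588  0.0187784 ]
```

View pics/w5.png

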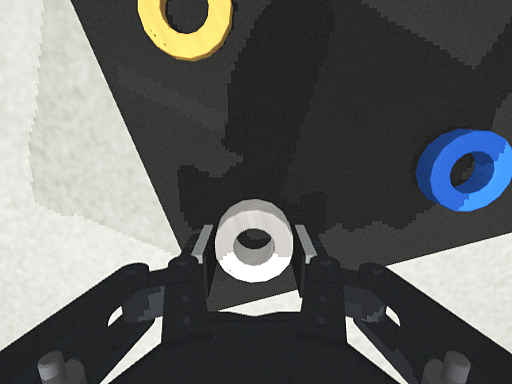

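```bash
python3 -m jog '[{"dx":0.1,"dy":0,"dz":-0.1,"wx":0,"wy":0.2,"wz":0,"claw":3},{"dx":0.1,"dy":0,"dz":0,"wx":0,"wy":0,"wz":0,"claw":3},{"dx":0,"dy":0,"dz":0,"wx":0,"wy":0,"wz":0,"claw":3}]' 50
python3 - <<'E'
from h import *
print(T()[0]); c=cam('wrist','w6.png');np.savez('wrist5.npz',**c)
go(np.array([.6053,-.16,.15]),frame(np.array([0,0,-1.]),np.array([0,1.,0])))
E
```

```text
time: 6.65
position: [0.6062, -0.1604, 0.0181]
tool_rot: [-0.002, 0.705, -0.0, 0.709]
force: [-0.5, 0.5, -0.7]
grip_width: 0.0424
[ 0.60623748 -0.16044522  0.01807869]
rot deg [0.14 0.34 0.22] | shift-before cm [-13.2   -0.    -0.02] | shift-after cm [-13.2    0.05  -0.1 ]
```

View pics/w6.png

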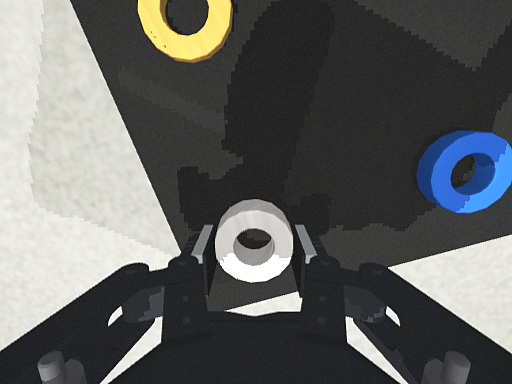

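```bash
python3 -m jog '[{"dx":-2,"dy":0,"dz":0,"wx":0,"wy":0,"wz":0,"claw":3},{"dx":-4.5,"dy":0,"dz":0,"wx":0,"wy":0,"wz":0,"claw":3},{"dx":-4.5,"dy":0,"dz":0,"wx":0,"wy":0,"wz":0,"claw":3},{"dx":-4.5,"dy":0,"dz":0,"wx":0,"wy":0,"wz":0,"claw":3},{"dx":-4.5,"dy":0,"dz":0,"wx":0,"wy":0,"wz":0,"claw":3},{"dx":0,"dy":0,"dz":0,"wx":0,"wy":0,"wz":0,"claw":3},{"dx":0,"dy":0,"dz":0,"wx":0,"wy":0,"wz":0,"claw":3}]'
cat > held.py <<'E'
from h import *
def held(c,rout=.022,rin=.010,xr=(-.03,.01)):
    p,R0=T(); P=pts(c)-p; Q=P@R0   # tool frame
    m=(Q[...,0]>xr[0])&(Q[...,0]<xr[1])&(np.hypot(Q[...,1],Q[...,2])<.027)&(abs(Q[...,1])<.0205)
    X=Q[m]
    if len(X)<20: print('few',len(X)); return
    hst,e=np.histogram(X[:,0],bins=np.arange(xr[0],xr[1],.001)); i=np.argmax(hst); t=e[i]+.0005
    F=X[abs(X[:,0]-t)<.003]
    # plane fit
    A=np.c_[F[:,1],F[:,2],np.ones(len(F))]; k=np.linalg.lstsq(A,F[:,0],rcond=None)[0]
    F=F[abs(A@k-F[:,0])<.001];A=np.c_[F[:,1],F[:,2],np.ones(len(F))]; k=np.linalg.lstsq(A,F[:,0],rcond=None)[0]
    print('topface x(tool)',k[2].round(4),'tilt deg',np.degrees(k[:2]).round(2),'n',len(F))
    print('y',F[:,1].min().round(4),F[:,1].max().round(4),'z',F[:,2].min().round(4),F[:,2].max().round(4),'mean',F[:,1:].mean(0).round(4))
    # circle: for narrow |y|<6mm the z extents
    s=F[abs(F[:,1])<.004]; print('z extents near y=0', s[:,2].min().round(4),s[:,2].max().round(4), 'mid',((s[:,2].min()+s[:,2].max())/2).round(4))
    return F
E
python3 - <<'E'
from held import *
print(T()[0],arm.observe()['grip_width']); c=cam('wrist','w7.png');np.savez('wrist7.npz',**c);F=held(c)
E
```

```text
time: 7.4
position: [0.6039, -0.1595, 0.2223]
tool_rot: [-0.001, 0.707, 0.0, 0.707]
force: [-1.3, 0.2, -1.6]
grip_width: 0.042
[ 0.60394749 -0.15948764  0.22225803] 0.04200751199922396
topface x(tool) -0.0056 tilt deg [-0.26  0.35] n 2952
y -0.0205 0.0204 z -0.0234 0.0202 mean [ 0.0001 -0.0024]
z extents near y=0 -0.0234 0.0202 mid -0.0016
```

View pics/w7.png

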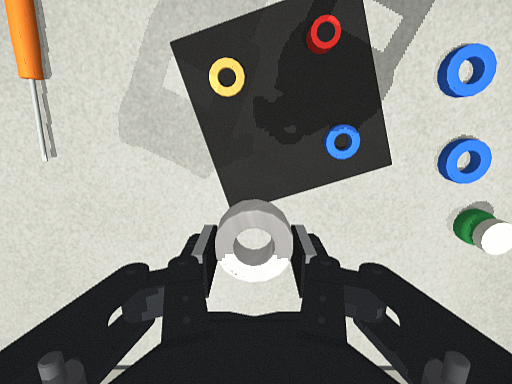

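```bash
cat > arb.py <<'E'
from h import *
o=np.array([.4716,.2588,.125]);ph=np.radians(215.79);a=a_(ph);yl=np.array([np.sin(ph),-np.cos(ph),0]);Rt=frame(-a,yl)
def tgt(s,bx,rz,ry=0,oo=o):
    """TCP so that part underside (tool x=bx, tool z=rz) is at s along rod"""
    return oo+(s+bx)*a-Rt[:,2]*rz-Rt[:,1]*ry
def rel(bx,rz,ry=0):
    p,R0=T(); q=Rt.T@(p-o); # tool-frame lateral err
    s=-(q[0])-bx
    print('s',s.round(4),'lat y,z mm',((q[1]+ry)*1000).round(2),((q[2]+rz)*1000).round(2),'rot',np.degrees(R.from_matrix(R0.T@Rt).as_rotvec()).round(2),'F',arm.observe()['force'].round(1),'gw',arm.observe()['grip_width'].round(4))
E
python3 - <<'E'
from arb import *
go(tgt(.09,.0144,-.0016),Rt)
E
```

```text
rot deg [-35.07 -24.17   7.89] | shift-before cm [  0.16  39.38 -16.63] | shift-after cm [ 4.21 41.69  8.46]
```

```bash
python3 -m jog '[{"dx":-0.3,"dy":4.4,"dz":-1.8,"wx":0,"wy":0,"wz":0,"claw":3},{"dx":0,"dy":4.4,"dz":-1.8,"wx":0,"wy":0,"wz":0,"claw":3},{"dx":0,"dy":4.4,"dz":-1.8,"wx":0,"wy":0,"wz":0,"claw":3},{"dx":0,"dy":4.4,"dz":-1.8,"wx":0,"wy":0,"wz":0,"claw":3},{"dx":0,"dy":4.4,"dz":-1.8,"wx":0,"wy":0,"wz":0,"claw":3},{"dx":0,"dy":4.4,"dz":-1.8,"wx":0,"wy":0,"wz":0,"claw":3},{"dx":0,"dy":4.4,"dz":-1.8,"wx":0,"wy":0,"wz":0,"claw":3},{"dx":0,"dy":4.4,"dz":-1.8,"wx":0,"wy":0,"wz":0,"claw":3}]'
python3 -m jog '[{"dx":-0.5,"dy":0,"dz":0,"wx":-5.9,"wy":-4.0,"wz":1.3,"claw":3},{"dx":-0.5,"dy":0,"dz":0,"wx":-5.9,"wy":-4.0,"wz":1.3,"claw":3},{"dx":0,"dy":0,"dz":0,"wx":-5.9,"wy":-4.0,"wz":1.3,"claw":3},{"dx":0,"dy":0,"dz":0,"wx":-5.9,"wy":-4.0,"wz":1.3,"claw":3},{"dx":0,"dy":0,"dz":0,"wx":-5.9,"wy":-4.0,"wz":1.3,"claw":3},{"dx":0,"dy":0,"dz":0,"wx":-5.9,"wy":-4.0,"wz":1.3,"claw":3}]'
python3 - <<'E'
from arb import *
go(tgt(.075,.0144,-.0016),Rt);rel(.0144,-.0016)
E
```

```text
time: 8.25
position: [0.4518, 0.1997, 0.213]
tool_rot: [0.003, 0.714, -0.003, 0.7]
force: [1.5, 0.8, -0.4]
grip_width: 0.0418
time: 8.85
position: [0.4454, 0.2063, 0.2146]
tool_rot: [-0.169, 0.518, 0.272, 0.794]
force: [-0.2, 0.1, -0.3]
grip_width: 0.0419
rot deg [ 1.12 -1.   -1.28] | shift-before cm [1.42 2.67 1.16] | shift-after cm [1.38 2.73 1.09]Traceback (most recent call last):
  File "<stdin>", line 2, in <module>
  File "arb.py", line 9, in rel
    print('s',s.round(4),'lat y,z mm',((q[1]+ry)*1000).round(2),((q[2]+rz)*1000).round(2),'rot',np.degrees(R.from_matrix(R0.T@Rt).as_rotvec()).round(2),'F',arm.observe()['force'].round(1),'gw',arm.observe()['grip_width'].round(4))
                                                                                                                                                                                                 ^^^^^^^^^^^^^^^^^^^^^^^^^^^^^^^^^
AttributeError: 'float' object has no attribute 'round'
```

```bash
sed -i "s/arm.observe()\['grip_width'\].round(4)/arm.observe()['grip_width']/" arb.py
python3 -m jog '[{"dx":0,"dy":1.4,"dz":0.6,"wx":1.1,"wy":-1.0,"wz":-1.3,"claw":3},{"dx":0,"dy":1.3,"dz":0.5,"wx":0,"wy":0,"wz":0,"claw":3},{"dx":0,"dy":0,"dz":0,"wx":0,"wy":0,"wz":0,"claw":3}]'
python3 - <<'E'
from arb import *
go(tgt(.07,.0144,-.0016),Rt);rel(.0144,-.0016)
E
```

```text
time: 9.15
position: [0.4346, 0.2327, 0.2145]
tool_rot: [-0.167, 0.513, 0.26, 0.801]
force: [-0.5, 0.6, -0.4]
grip_width: 0.042
rot deg [ 0.22 -0.32 -0.08] | shift-before cm [ 1.58 -0.05  0.48] | shift-after cm [ 1.58 -0.05  0.48]
s 0.0858 lat y,z mm 0.47 -4.76 rot [ 0.22 -0.32 -0.08] F [-0.5  0.6 -0.4] gw 0.04204865711625041
```

```bash

python3 -m jog '[{"dx":0.5,"dy":-0.05,"dz":0.45,"wx":0,"wy":-0.3,"wz":0,"claw":3},{"dx":0.5,"dy":0,"dz":0,"wx":0,"wy":0,"wz":0,"claw":3},{"dx":0,"dy":0,"dz":0,"wx":0,"wy":0,"wz":0,"claw":3}]'
python3 - <<'E'
from arb import *
from held import held
rel(.0144,-.0016)
c=cam('wrist','w8.png');held(c)
E
```

```text
time: 9.45
position: [0.442, 0.2366, 0.2045]
tool_rot: [-0.166, 0.513, 0.261, 0.801]
force: [-0.4, 0.2, -0.4]
grip_width: 0.0418
s 0.0733 lat y,z mm -0.64 -1.53 rot [ 0.16 -0.21 -0.14] F [-0.4  0.2 -0.4] gw 0.04179001587486958
topface x(tool) -0.0057 tilt deg [-0.27  0.26] n 2943
y -0.0205 0.0205 z -0.0229 0.0205 mean [-0.0001 -0.0022]
z extents near y=0 -0.0229 0.0205 mid -0.0012
```

View pics/w8.png

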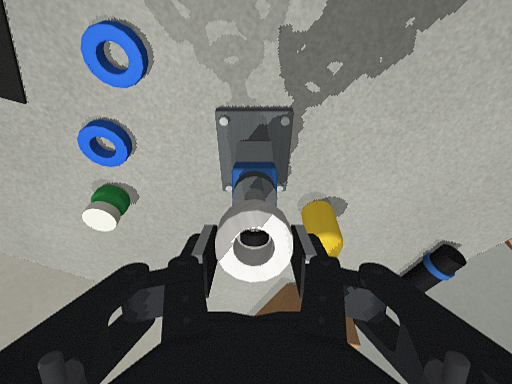

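```bash

python3 -m jog '[{"dx":0.5,"dy":0.06,"dz":0.14,"wx":0.1,"wy":-0.2,"wz":-0.1,"claw":3},{"dx":0.7,"dy":0,"dz":0,"wx":0,"wy":0,"wz":0,"claw":3},{"dx":0.7,"dy":0,"dz":0,"wx":0,"wy":0,"wz":0,"claw":3}]'
python3 - <<'E'
from arb import *
rel(.0144,-.0014)
E
```

```text
time: 9.8
position: [0.4503, 0.2424, 0.1876]
tool_rot: [-0.165, 0.511, 0.259, 0.803]
force: [-0.2, 0.4, -0.4]
grip_width: 0.042
s 0.0537 lat y,z mm -0.81 0.67 rot [0.01 0.1  0.04] F [-0.2  0.4 -0.4] gw 0.04197092613351903
```

```bash

python3 -m jog '[{"dx":0.4,"dy":0.08,"dz":-0.07,"wx":0,"wy":0,"wz":0,"claw":3},{"dx":0.6,"dy":0.0,"dz":0,"wx":0,"wy":0,"wz":0,"claw":3},{"dx":0.6,"dy":0,"dz":0,"wx":0,"wy":0,"wz":0,"claw":3}]'
python3 - <<'E'
from arb import *
rel(.0144,-.0014)
c=cam('wrist','w9.png')
E
```

```text
time: 10.1
position: [0.455, 0.247, 0.1709]
tool_rot: [-0.165, 0.511, 0.259, 0.803]
force: [-0.3, 0.8, -0.4]
grip_width: 0.042
s 0.0358 lat y,z mm 0.13 -0.41 rot [0.   0.05 0.02] F [-0.3  0.8 -0.4] gw 0.041959341857756176
```

View pics/w9.png

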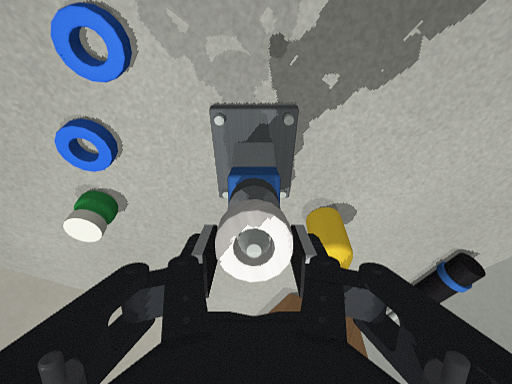

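Rod tip visible centred in the ring's hole (255,250), threaded. Continue to home.

```bash

python3 -m jog '[{"dx":0.8,"dy":0,"dz":0.04,"wx":0,"wy":0,"wz":0,"claw":3},{"dx":0.8,"dy":0.0,"dz":0,"wx":0,"wy":0,"wz":0,"claw":3},{"dx":0.8,"dy":0,"dz":0,"wx":0,"wy":0,"wz":0,"claw":3},{"dx":0.6,"dy":0,"dz":0,"wx":0,"wy":0,"wz":0,"claw":3}]'
python3 - <<'E'
from arb import *
rel(.0144,-.0014)
E
```

```text
time: 10.55
position: [0.4665, 0.2553, 0.141]
tool_rot: [-0.165, 0.511, 0.259, 0.803]
force: [0.1, 0.8, 0.4]
grip_width: 0.0417
s 0.0027 lat y,z mm 0.15 -0.2 rot [-0.    0.02  0.01] F [0.1 0.8 0.4] gw 0.04172633817778909
```

```bash

python3 -m jog '[{"dx":0.2,"dy":0,"dz":0.0,"wx":0,"wy":0,"wz":0,"claw":3},{"dx":0.3,"dy":0.0,"dz":0,"wx":0,"wy":0,"wz":0,"claw":3},{"dx":0.3,"dy":0.0,"dz":0,"wx":0,"wy":0,"wz":0,"claw":3}]'
python3 - <<'E'
from arb import *
rel(.0144,-.0014)
E
```

```text
time: 10.85
position: [0.4687, 0.2571, 0.1369]
tool_rot: [-0.166, 0.511, 0.26, 0.802]
force: [-27.1, -24.9, 38.7]
grip_width: 0.0419
s -0.0022 lat y,z mm 0.31 0.54 rot [ 0.22  0.03 -0.01] F [-27.1 -24.9  38.7] gw 0.041946064802214744
```

```bash

python3 -m jog '[{"dx":-0.1,"dy":0,"dz":0.0,"wx":0,"wy":0,"wz":0,"claw":3},{"dx":0,"dy":0.0,"dz":0,"wx":0,"wy":0,"wz":0,"claw":5.5},{"dx":0,"dy":0.0,"dz":0,"wx":0,"wy":0,"wz":0,"claw":6},{"dx":0,"dy":0.0,"dz":0,"wx":0,"wy":0,"wz":0,"claw":6}]'
python3 - <<'E'
from arb import *
rel(.0144,-.0014)
c=cam('wrist','w10.png');np.savez('wrist10.npz',**c)
E
```

```text
time: 11.25
position: [0.469, 0.2568, 0.1394]
tool_rot: [-0.167, 0.509, 0.26, 0.803]
force: [0.2, -0.1, 0.3]
grip_width: 0.0598
s 0.0001 lat y,z mm -0.07 1.7 rot [0.25 0.21 0.07] F [ 0.2 -0.1  0.3] gw 0.05983957652433988
```

View pics/w10.png

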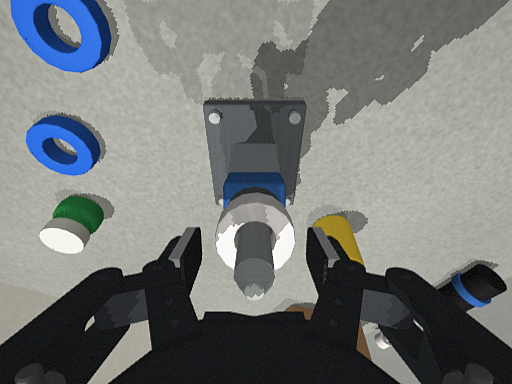

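```bash

python3 -m jog '[{"dx":-2,"dy":0,"dz":-0.1,"wx":0,"wy":0,"wz":0,"claw":6},{"dx":-3,"dy":0.0,"dz":0,"wx":0,"wy":0,"wz":0,"claw":6},{"dx":-4,"dy":0.0,"dz":0,"wx":0,"wy":0,"wz":0,"claw":6},{"dx":-2,"dy":0.0,"dz":0,"wx":0,"wy":0,"wz":0,"claw":6},{"dx":0,"dy":0.0,"dz":0,"wx":0,"wy":0,"wz":0,"claw":6}]'
cat > stack.py <<'E'
from arb import *
def stack(c,colour=None):
    P=pts(c).reshape(-1,3)-o
    s=P@a; L=P-s[:,None]*a; y=P@Rt[:,1]; z=P@Rt[:,2]; d=np.hypot(y,z)
    m=(d>.0115)&(d<.0235)&(s>-.03)&(s<.065)
    h,e=np.histogram(s[m],bins=np.arange(-.03,.066,.001))
    print('s hist(mm):',[(round(e[i]*1000),int(h[i])) for i in range(len(h)) if h[i]>25])
    i=np.argmax(h);F=m&(abs(s-e[i]-.0005)<.003)
    A=np.c_[y[F],z[F],np.ones(F.sum())];k=np.linalg.lstsq(A,s[F],rcond=None)[0]
    print('top face s',k[2].round(4),'tilt',np.degrees(k[:2]).round(2),'y',y[F].min().round(4),y[F].max().round(4),'z',z[F].min().round(4),z[F].max().round(4))
E
python3 - <<'E'
from stack import *
from rod import fitrod
rel(.0144,-.0014)
c=cam('wrist','w11.png');np.savez('wrist11.npz',**c);stack(c)
p,k,e,X=fitrod(pts(c),[.473,.258],np.radians(215.5),smin=.024); print(p.round(4),np.degrees(p[2]),k,e)
X=np.array([0,0,-1.])
go(np.array([.566,-.0465,.16]),frame(X,np.array([0,1.,0])))
E
```

```text
time: 11.8
position: [0.4287, 0.2282, 0.2401]
tool_rot: [-0.167, 0.511, 0.26, 0.802]
force: [0.4, 0.1, -0.3]
grip_width: 0.0597
s 0.1122 lat y,z mm 0.21 -0.54 rot [ 0.21 -0.01 -0.  ] F [ 0.4  0.1 -0.3] gw 0.05966028210137066
s hist(mm): [(-28, 32), (-27, 61), (-26, 38), (18, 81), (19, 429), (20, 354), (21, 56)]
top face s 0.0199 tilt [0.17 0.14] y -0.0214 0.0218 z -0.0233 0.0187
[0.4716 0.2588 3.7652] 215.7297360952729 132 0.00012690663014577235
rot deg [35.42 24.09 -7.78] | shift-before cm [  5.05 -30.3   -7.89] | shift-after cm [  7.88 -27.48  13.73]
```

```bash
python3 -m jog '[{"dx":-0.5,"dy":0,"dz":0,"wx":5.9,"wy":4.0,"wz":-1.3,"claw":6},{"dx":0,"dy":0,"dz":0,"wx":5.9,"wy":4.0,"wz":-1.3,"claw":6},{"dx":0,"dy":0,"dz":0,"wx":5.9,"wy":4.0,"wz":-1.3,"claw":6},{"dx":0,"dy":0,"dz":0,"wx":5.9,"wy":4.0,"wz":-1.3,"claw":6},{"dx":0,"dy":0,"dz":0,"wx":5.9,"wy":4.0,"wz":-1.3,"claw":6},{"dx":0,"dy":0,"dz":0,"wx":5.9,"wy":4.0,"wz":-1.3,"claw":6}]'
python3 -m jog '[{"dx":0,"dy":-4.4,"dz":2.1,"wx":0,"wy":0,"wz":0,"claw":6},{"dx":1.5,"dy":-4.4,"dz":2.2,"wx":0,"wy":0,"wz":0,"claw":6},{"dx":1.5,"dy":-4.4,"dz":2.2,"wx":0,"wy":0,"wz":0,"claw":6},{"dx":1.5,"dy":-4.4,"dz":2.2,"wx":0,"wy":0,"wz":0,"claw":6},{"dx":1.5,"dy":-4.4,"dz":2.2,"wx":0,"wy":0,"wz":0,"claw":6},{"dx":1.5,"dy":-4.4,"dz":2.2,"wx":0,"wy":0,"wz":0,"claw":6},{"dx":0,"dy":0,"dz":0,"wx":0,"wy":0,"wz":0,"claw":6},{"dx":0,"dy":0,"dz":0,"wx":0,"wy":0,"wz":0,"claw":6}]'
python3 - <<'E'
from ring import *
c=cam('wrist','w12.png')
for n,ctr,z,r in [('medium',(.566,-.047),.018,.022),('thin',(.491,-.193),.013,.022),('cap',(.447,-.082),.03,.017)]:
    try: print(n,ringfit(c,ctr,z,r)[1:])
    except Exception as e: print(n,e)
go(np.array([.5661,-.0460,.016]),frame(np.array([0,0,-1.]),np.array([0,1.,0])))
E
```

```text
time: 12.45
position: [0.4257, 0.2277, 0.2342]
tool_rot: [0.004, 0.716, -0.011, 0.698]
force: [-1.2, 0.4, 0.0]
grip_width: 0.0601
time: 13.25
position: [0.5475, -0.0348, 0.1424]
tool_rot: [0.005, 0.723, -0.008, 0.691]
force: [0.2, 1.1, 0.9]
grip_width: 0.0604
medium (np.float64(0.0179), 980, array([ 0.5653, -0.0454]), (np.float64(244.0), np.float64(209.0)))
thin (np.float64(0.0128), 1181, array([ 0.4892, -0.1903]), (np.float64(96.0), np.float64(137.0)))
cap (np.float64(0.0304), 1182, array([ 0.4462, -0.0793]), (np.float64(201.0), np.float64(85.0)))
rot deg [-0.99 -2.59  0.25] | shift-before cm [12.55 -1.05  2.47] | shift-after cm [12.64 -1.14  1.88]
```

View pics/w12.png

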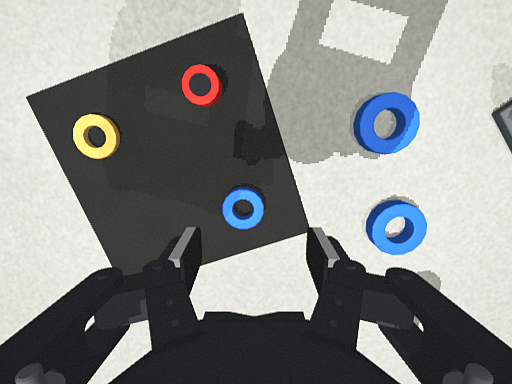

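```bash
python3 -m jog '[{"dx":3,"dy":-0.6,"dz":1,"wx":-0.9,"wy":-2.5,"wz":0.2,"claw":6},{"dx":4,"dy":-0.5,"dz":0.9,"wx":0,"wy":0,"wz":0,"claw":6},{"dx":3,"dy":0,"dz":0,"wx":0,"wy":0,"wz":0,"claw":6},{"dx":0,"dy":0,"dz":0,"wx":0,"wy":0,"wz":0,"claw":6}]'
python3 - <<'E'
from ring import *
go(np.array([.566,-.0460,.015]),frame(np.array([0,0,-1.]),np.array([0,1.,0])))
E
```

```text
time: 13.7
position: [0.5656, -0.0412, 0.0395]
tool_rot: [-0.002, 0.706, 0.002, 0.708]
force: [-0.1, -0.7, -0.4]
grip_width: 0.0599
rot deg [0.32 0.16 0.03] | shift-before cm [ 2.45 -0.48  0.03] | shift-after cm [ 2.45 -0.48  0.04]
```

```bash
python3 -m jog '[{"dx":1.2,"dy":-0.45,"dz":0,"wx":0.3,"wy":0.1,"wz":0,"claw":6},{"dx":1.0,"dy":0,"dz":0,"wx":0,"wy":0,"wz":0,"claw":6},{"dx":0.4,"dy":0,"dz":0,"wx":0,"wy":0,"wz":0,"claw":6},{"dx":0,"dy":0,"dz":0,"wx":0,"wy":0,"wz":0,"claw":6}]'
python3 - <<'E'
from ring import *
go(np.array([.566,-.0460,.015]),frame(np.array([0,0,-1.]),np.array([0,1.,0])))
E
```

```text
time: 14.1
position: [0.5673, -0.0443, 0.0153]
tool_rot: [-0.002, 0.705, 0.0, 0.709]
force: [0.4, 0.1, 0.8]
grip_width: 0.0602
rot deg [0.17 0.34 0.11] | shift-before cm [ 0.03 -0.17 -0.13] | shift-after cm [ 0.03 -0.17 -0.13]
```

```bash
python3 -m jog '[{"dx":0.1,"dy":-0.15,"dz":-0.15,"wx":0,"wy":0.3,"wz":0,"claw":6},{"dx":0.1,"dy":0,"dz":-0.05,"wx":0,"wy":0,"wz":0,"claw":3},{"dx":0.1,"dy":0,"dz":0,"wx":0,"wy":0,"wz":0,"claw":3},{"dx":0.0,"dy":0,"dz":0,"wx":0,"wy":0,"wz":0,"claw":3},{"dx":0,"dy":0,"dz":0,"wx":0,"wy":0,"wz":0,"claw":3}]' 40
python3 - <<'E'
from ring import *
go(np.array([.566,-.0460,.015]),frame(np.array([0,0,-1.]),np.array([0,1.,0])))
E
python3 -m jog '[{"dx":-2,"dy":0,"dz":0,"wx":0,"wy":0,"wz":0,"claw":3},{"dx":-4.5,"dy":0,"dz":0,"wx":0,"wy":0,"wz":0,"claw":3},{"dx":-4.5,"dy":0,"dz":0,"wx":0,"wy":0,"wz":0,"claw":3},{"dx":-4.5,"dy":0,"dz":0,"wx":0,"wy":0,"wz":0,"claw":3},{"dx":-4.5,"dy":0,"dz":0,"wx":0,"wy":0,"wz":0,"claw":3},{"dx":0,"dy":0,"dz":0,"wx":0,"wy":0,"wz":0,"claw":3},{"dx":0,"dy":0,"dz":0,"wx":0,"wy":0,"wz":0,"claw":3}]'
python3 - <<'E'
from held import *
from arb import *
c=cam('wrist','w13.png');held(c);go(tgt(.085,.015,-.0015),Rt)
E
```

```text
time: 14.6
position: [0.5663, -0.0461, 0.0158]
tool_rot: [-0.002, 0.706, 0.0, 0.709]
force: [-0.2, -0.2, -0.2]
grip_width: 0.0422
rot deg [0.18 0.23 0.16] | shift-before cm [ 0.08  0.01 -0.03] | shift-after cm [ 0.08  0.01 -0.03]
time: 15.3
position: [0.5648, -0.0457, 0.2229]
tool_rot: [-0.002, 0.706, 0.0, 0.708]
force: [-0.2, -0.4, -1.3]
grip_width: 0.042
topface x(tool) -0.0027 tilt deg [-0.28  0.09] n 2813
y -0.0205 0.0205 z -0.0223 0.0209 mean [ 0.0002 -0.0015]
z extents near y=0 -0.0223 0.0209 mid -0.0007
rot deg [-35.02 -24.04   7.98] | shift-before cm [  0.57  28.1  -12.6 ] | shift-after cm [ 3.22 30.17  5.27]
```

View pics/w13.png

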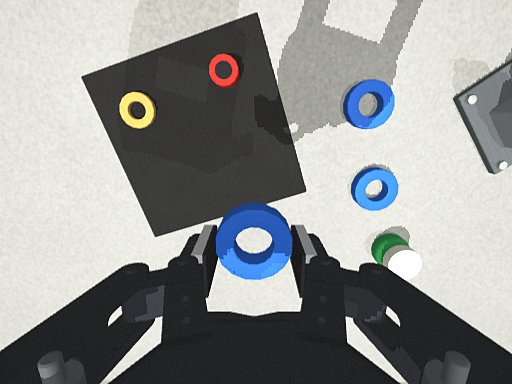

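```bash
python3 -m jog '[{"dx":-0.3,"dy":4,"dz":-1.8,"wx":0,"wy":0,"wz":0,"claw":3},{"dx":-0.3,"dy":4,"dz":-1.8,"wx":0,"wy":0,"wz":0,"claw":3},{"dx":0,"dy":4,"dz":-1.8,"wx":0,"wy":0,"wz":0,"claw":3},{"dx":0,"dy":4,"dz":-1.8,"wx":0,"wy":0,"wz":0,"claw":3},{"dx":0,"dy":4,"dz":-1.8,"wx":0,"wy":0,"wz":0,"claw":3},{"dx":0,"dy":4,"dz":-1.8,"wx":0,"wy":0,"wz":0,"claw":3},{"dx":0,"dy":4,"dz":-1.8,"wx":0,"wy":0,"wz":0,"claw":3},{"dx":0,"dy":0,"dz":0,"wx":0,"wy":0,"wz":0,"claw":3}]'
python3 -m jog '[{"dx":-0.4,"dy":0,"dz":0,"wx":-5.9,"wy":-4.0,"wz":1.3,"claw":3},{"dx":-0.4,"dy":0,"dz":0,"wx":-5.9,"wy":-4.0,"wz":1.3,"claw":3},{"dx":0,"dy":0,"dz":0,"wx":-5.9,"wy":-4.0,"wz":1.3,"claw":3},{"dx":0,"dy":0,"dz":0,"wx":-5.9,"wy":-4.0,"wz":1.3,"claw":3},{"dx":0,"dy":0,"dz":0,"wx":-5.9,"wy":-4.0,"wz":1.3,"claw":3},{"dx":0,"dy":0,"dz":0,"wx":-5.9,"wy":-4.0,"wz":1.3,"claw":3},{"dx":0,"dy":0,"dz":0,"wx":0,"wy":0,"wz":0,"claw":3}]'
python3 - <<'E'
from arb import *
go(tgt(.075,.0113,-.0007),Rt);rel(.0113,-.0007)
E
```

```text
time: 16.15
position: [0.4303, 0.2425, 0.217]
tool_rot: [-0.0, 0.713, -0.002, 0.702]
force: [0.4, -0.5, -1.1]
grip_width: 0.042
time: 16.85
position: [0.4279, 0.2406, 0.2158]
tool_rot: [-0.173, 0.516, 0.268, 0.795]
force: [-0.1, -0.1, -1.1]
grip_width: 0.0419
rot deg [ 1.25 -0.99 -0.73] | shift-before cm [ 1.52 -1.11  0.42] | shift-after cm [ 1.55 -1.08  0.41]
s 0.0905 lat y,z mm 10.82 -4.14 rot [ 1.25 -0.99 -0.73] F [-0.1 -0.1 -1.1] gw 0.04188827542880122
```

```bash
python3 -m jog '[{"dx":0,"dy":-0.6,"dz":0.2,"wx":1.2,"wy":-1.0,"wz":-0.7,"claw":3},{"dx":0.6,"dy":-0.5,"dz":0.2,"wx":0,"wy":0,"wz":0,"claw":3},{"dx":0.6,"dy":0,"dz":0,"wx":0,"wy":0,"wz":0,"claw":3},{"dx":0,"dy":0,"dz":0,"wx":0,"wy":0,"wz":0,"claw":3}]'
python3 - <<'E'
from arb import *
rel(.0113,-.0007)
E
```

```text
time: 17.25
position: [0.4434, 0.2359, 0.2044]
tool_rot: [-0.162, 0.514, 0.255, 0.803]
force: [-0.0, -0.4, 0.6]
grip_width: 0.0421
s 0.076 lat y,z mm -2.09 -0.07 rot [-0.63 -0.26  0.08] F [-0.  -0.4  0.6] gw 0.04212159873493818
```

```bash
python3 -m jog '[{"dx":0.3,"dy":0.2,"dz":0,"wx":-0.6,"wy":-0.2,"wz":0.1,"claw":3},{"dx":0.6,"dy":0,"dz":0,"wx":0,"wy":0,"wz":0,"claw":3},{"dx":0,"dy":0,"dz":0,"wx":0,"wy":0,"wz":0,"claw":3}]'
python3 - <<'E'
from arb import *
rel(.0113,-.0007)
E
```

```text
time: 17.55
position: [0.4455, 0.2405, 0.1951]
tool_rot: [-0.165, 0.512, 0.259, 0.802]
force: [0.9, 0.5, -0.1]
grip_width: 0.0418
s 0.0657 lat y,z mm 0.38 0.03 rot [-0.01 -0.11 -0.06] F [ 0.9  0.5 -0.1] gw 0.041838994302008055
```

```bash
python3 -m jog '[{"dx":0.6,"dy":-0.04,"dz":0,"wx":0,"wy":-0.1,"wz":0,"claw":3},{"dx":0.7,"dy":0,"dz":0,"wx":0,"wy":0,"wz":0,"claw":3},{"dx":0.7,"dy":0,"dz":0,"wx":0,"wy":0,"wz":0,"claw":3}]'
python3 - <<'E'
from arb import *
rel(.0113,-.0007);c=cam('wrist','w14.png')
E
```

```text
time: 17.85
position: [0.4532, 0.2456, 0.1764]
tool_rot: [-0.165, 0.511, 0.259, 0.803]
force: [-1.3, 0.0, 0.7]
grip_width: 0.0423
s 0.0448 lat y,z mm 0.03 0.49 rot [ 0.01  0.07 -0.02] F [-1.3  0.   0.7] gw 0.0423435390127095
```

View pics/w14.png

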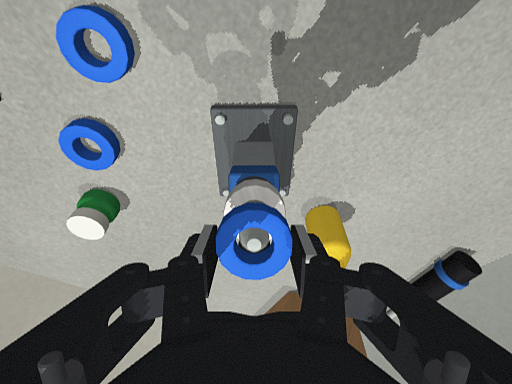

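Threaded (rod tip in the hole at (254,243)). Go to s≈0.021.

```bash
python3 -m jog '[{"dx":0.7,"dy":0,"dz":-0.05,"wx":0,"wy":0,"wz":0,"claw":3},{"dx":0.7,"dy":0,"dz":0,"wx":0,"wy":0,"wz":0,"claw":3},{"dx":0.5,"dy":0,"dz":0,"wx":0,"wy":0,"wz":0,"claw":3}]'
python3 - <<'E'
from arb import *
rel(.0113,-.0007)
E
```

```text
time: 18.2
position: [0.4597, 0.2504, 0.1564]
tool_rot: [-0.165, 0.512, 0.259, 0.802]
force: [-0.8, 1.2, -0.9]
grip_width: 0.0421
s 0.0233 lat y,z mm 0.12 -0.67 rot [-0.02 -0.02 -0.06] F [-0.8  1.2 -0.9] gw 0.04211188154879224
```

```bash
python3 -m jog '[{"dx":0.2,"dy":0,"dz":0.06,"wx":0,"wy":0,"wz":0,"claw":3},{"dx":0.2,"dy":0,"dz":0,"wx":0,"wy":0,"wz":0,"claw":3},{"dx":0.1,"dy":0,"dz":0,"wx":0,"wy":0,"wz":0,"claw":3}]'
python3 - <<'E'
from arb import *
rel(.0113,-.0007)
E
```

```text
time: 18.5
position: [0.4615, 0.2518, 0.1531]
tool_rot: [-0.166, 0.512, 0.26, 0.802]
force: [-19.6, -14.7, 24.4]
grip_width: 0.0417
s 0.0193 lat y,z mm 0.21 0.0 rot [ 0.1  -0.08 -0.07] F [-19.6 -14.7  24.4] gw 0.04173150633612537
```

Contact at s≈0.0193, seated. Release and retreat.

```bash

python3 -m jog '[{"dx":0,"dy":0,"dz":0.0,"wx":0,"wy":0,"wz":0,"claw":5},{"dx":0,"dy":0.0,"dz":0,"wx":0,"wy":0,"wz":0,"claw":6},{"dx":0,"dy":0.0,"dz":0,"wx":0,"wy":0,"wz":0,"claw":6},{"dx":-2,"dy":0,"dz":-0.1,"wx":0,"wy":0,"wz":0,"claw":6},{"dx":-3,"dy":0.0,"dz":0,"wx":0,"wy":0,"wz":0,"claw":6},{"dx":-4,"dy":0.0,"dz":0,"wx":0,"wy":0,"wz":0,"claw":6},{"dx":0,"dy":0.0,"dz":0,"wx":0,"wy":0,"wz":0,"claw":6}]'
python3 - <<'E'
from stack import *
rel(.0113,-.0007)
c=cam('wrist','w15.png');stack(c)
go(np.array([.4894,-.191,.16]),frame(np.array([0,0,-1.]),np.array([0,1.,0])))
E
```

```text
time: 19.2
position: [0.4293, 0.2284, 0.2368]
tool_rot: [-0.166, 0.512, 0.26, 0.802]
force: [1.1, 0.5, -0.5]
grip_width: 0.0601
s 0.112 lat y,z mm 0.06 -0.71 rot [ 0.1  -0.11 -0.08] F [ 1.1  0.5 -0.5] gw 0.06010202568768505
s hist(mm): [(-27, 59), (-26, 50), (18, 40), (19, 55), (20, 39), (32, 109), (33, 512), (34, 499), (35, 72)]
top face s 0.0339 tilt [0.07 0.45] y -0.021 0.0211 z -0.0214 0.0213
rot deg [35.32 23.86 -7.86] | shift-before cm [ -1.55 -37.53 -20.98] | shift-after cm [  7.44 -41.94   6.05]
```

View pics/w15.png

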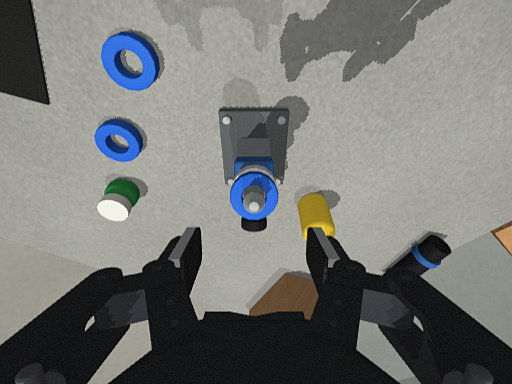

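```bash
python3 -m jog '[{"dx":-0.5,"dy":0,"dz":0,"wx":5.9,"wy":4.0,"wz":-1.3,"claw":6},{"dx":0,"dy":0,"dz":0,"wx":5.9,"wy":4.0,"wz":-1.3,"claw":6},{"dx":0,"dy":0,"dz":0,"wx":5.9,"wy":4.0,"wz":-1.3,"claw":6},{"dx":0,"dy":0,"dz":0,"wx":5.9,"wy":4.0,"wz":-1.3,"claw":6},{"dx":0,"dy":0,"dz":0,"wx":5.9,"wy":4.0,"wz":-1.3,"claw":6},{"dx":0,"dy":0,"dz":0,"wx":5.9,"wy":4.0,"wz":-1.3,"claw":6}]'
python3 -m jog '[{"dx":0,"dy":-4.6,"dz":0.7,"wx":0,"wy":0,"wz":0,"claw":6},{"dx":1,"dy":-4.6,"dz":0.7,"wx":0,"wy":0,"wz":0,"claw":6},{"dx":1,"dy":-4.6,"dz":0.7,"wx":0,"wy":0,"wz":0,"claw":6},{"dx":1,"dy":-4.6,"dz":0.7,"wx":0,"wy":0,"wz":0,"claw":6},{"dx":1,"dy":-4.6,"dz":0.7,"wx":0,"wy":0,"wz":0,"claw":6},{"dx":1,"dy":-4.6,"dz":0.7,"wx":0,"wy":0,"wz":0,"claw":6},{"dx":1,"dy":-4.6,"dz":0.7,"wx":0,"wy":0,"wz":0,"claw":6},{"dx":1,"dy":-4.6,"dz":0.7,"wx":0,"wy":0,"wz":0,"claw":6}]'
python3 - <<'E'
from ring import *
go(np.array([.4894,-.191,.15]),frame(np.array([0,0,-1.]),np.array([0,1.,0])))
E
```

```text
time: 19.85
position: [0.4256, 0.2274, 0.2323]
tool_rot: [0.005, 0.716, -0.012, 0.698]
force: [0.3, 0.2, -0.4]
grip_width: 0.06
time: 20.65
position: [0.4721, -0.1488, 0.15]
tool_rot: [0.004, 0.721, -0.006, 0.693]
force: [1.7, -0.5, -0.3]
grip_width: 0.06
rot deg [-0.83 -2.31  0.22] | shift-before cm [-0.06 -4.19  1.79] | shift-after cm [-0.   -4.22  1.73]
```

```bash
python3 -m jog '[{"dx":0,"dy":-3.2,"dz":1.0,"wx":-0.8,"wy":-2.3,"wz":0.2,"claw":6},{"dx":1,"dy":-0.8,"dz":0.6,"wx":0,"wy":0,"wz":0,"claw":6},{"dx":0,"dy":0,"dz":0,"wx":0,"wy":0,"wz":0,"claw":6},{"dx":0,"dy":0,"dz":0,"wx":0,"wy":0,"wz":0,"claw":6}]'
python3 - <<'E'
from ring import *
c=cam('wrist','w16.png')
for n,ctr,z,r in [('thin',(.491,-.192),.013,.022),('cap',(.447,-.082),.03,.017)]:
    print(n,ringfit(c,ctr,z,r)[1:])
go(np.array([.4894,-.191,.014]),frame(np.array([0,0,-1.]),np.array([0,1.,0])))
E
```

```text
time: 21.05
position: [0.4865, -0.1947, 0.1319]
tool_rot: [0.004, 0.71, -0.0, 0.705]
force: [0.6, -0.5, -0.2]
grip_width: 0.0602
thin (np.float64(0.0129), 1072, array([ 0.4888, -0.1915]), (np.float64(256.0), np.float64(191.0)))
cap (np.float64(0.0305), 1132, array([ 0.4458, -0.0806]), (np.float64(380.0), np.float64(149.0)))
rot deg [-0.33 -0.4  -0.32] | shift-before cm [11.79  0.27  0.38] | shift-after cm [11.79  0.34  0.3 ]
```

View pics/w16.png

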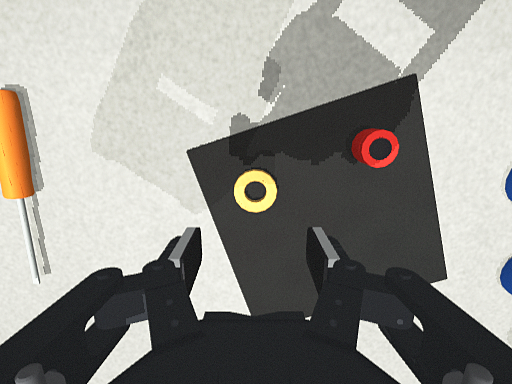

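```bash
python3 -m jog '[{"dx":4,"dy":0.2,"dz":0.2,"wx":-0.3,"wy":-0.4,"wz":-0.3,"claw":6},{"dx":4,"dy":0.1,"dz":0,"wx":0,"wy":0,"wz":0,"claw":6},{"dx":1.8,"dy":0,"dz":0,"wx":0,"wy":0,"wz":0,"claw":6},{"dx":0,"dy":0,"dz":0,"wx":0,"wy":0,"wz":0,"claw":6}]'
python3 - <<'E'
from ring import *
go(np.array([.489,-.1913,.0135]),frame(np.array([0,0,-1.]),np.array([0,1.,0])))
E
```

```text
time: 21.5
position: [0.4895, -0.1876, 0.033]
tool_rot: [-0.002, 0.706, 0.001, 0.708]
force: [-0.3, -0.5, 0.2]
grip_width: 0.0597
rot deg [0.3  0.21 0.11] | shift-before cm [ 1.95 -0.36 -0.06] | shift-after cm [ 1.95 -0.37 -0.05]
```

```bash
python3 -m jog '[{"dx":1.0,"dy":-0.35,"dz":-0.06,"wx":0.3,"wy":0.2,"wz":0.1,"claw":6},{"dx":0.7,"dy":0,"dz":-0.03,"wx":0,"wy":0,"wz":0,"claw":5.4},{"dx":0.3,"dy":0,"dz":-0.03,"wx":0,"wy":0,"wz":0,"claw":5.4},{"dx":0,"dy":0,"dz":0,"wx":0,"wy":0,"wz":0,"claw":5.4}]'
python3 - <<'E'
from ring import *
go(np.array([.489,-.1913,.0135]),frame(np.array([0,0,-1.]),np.array([0,1.,0])))
E
```

```text
time: 21.9
position: [0.4898, -0.191, 0.0146]
tool_rot: [-0.001, 0.706, -0.0, 0.708]
force: [-0.3, -0.1, 0.2]
grip_width: 0.0541
rot deg [0.09 0.21 0.14] | shift-before cm [ 0.11 -0.03 -0.08] | shift-after cm [ 0.11 -0.03 -0.08]
```

```bash
python3 -m jog '[{"dx":0.15,"dy":0,"dz":-0.1,"wx":0,"wy":0.2,"wz":0,"claw":5},{"dx":0.1,"dy":0,"dz":0,"wx":0,"wy":0,"wz":0,"claw":3},{"dx":0.1,"dy":0,"dz":0,"wx":0,"wy":0,"wz":0,"claw":3},{"dx":0.0,"dy":0,"dz":0,"wx":0,"wy":0,"wz":0,"claw":3}]' 50
python3 - <<'E'
from ring import *
print(arm.observe()['force'])
E
python3 -m jog '[{"dx":-2,"dy":0,"dz":0,"wx":0,"wy":0,"wz":0,"claw":3},{"dx":-4.5,"dy":0,"dz":0,"wx":0,"wy":0,"wz":0,"claw":3},{"dx":-4.5,"dy":0,"dz":0,"wx":0,"wy":0,"wz":0,"claw":3},{"dx":-4.5,"dy":0,"dz":0,"wx":0,"wy":0,"wz":0,"claw":3},{"dx":-4.5,"dy":0,"dz":0,"wx":0,"wy":0,"wz":0,"claw":3},{"dx":0,"dy":0,"dz":0,"wx":0,"wy":0,"wz":0,"claw":3},{"dx":0,"dy":0,"dz":0,"wx":0,"wy":0,"wz":0,"claw":3}]'
python3 - <<'E'
from held import *
from arb import *
c=cam('wrist','w17.png');held(c);go(tgt(.085,.0095,-.0005),Rt)
E
```

```text
time: 22.3
position: [0.4893, -0.1913, 0.0143]
tool_rot: [-0.002, 0.707, -0.001, 0.708]
force: [0.4, -0.6, -0.8]
grip_width: 0.0407
[ 0.35823734 -0.60644594 -0.8014257 ]
time: 23.0
position: [0.4882, -0.1903, 0.222]
tool_rot: [-0.001, 0.707, -0.001, 0.707]
force: [0.3, -0.4, -1.4]
grip_width: 0.0406
topface x(tool) 0.0011 tilt deg [-0.15  0.02] n 2686
y -0.0205 0.0205 z -0.0218 0.0208 mean [ 0.0001 -0.0013]
z extents near y=0 -0.0218 0.0208 mid -0.0005
rot deg [-35.11 -24.19   8.01] | shift-before cm [ 0.98 42.62 -4.84] | shift-after cm [ 9.89 37.43 18.51]
```

View pics/w17.png

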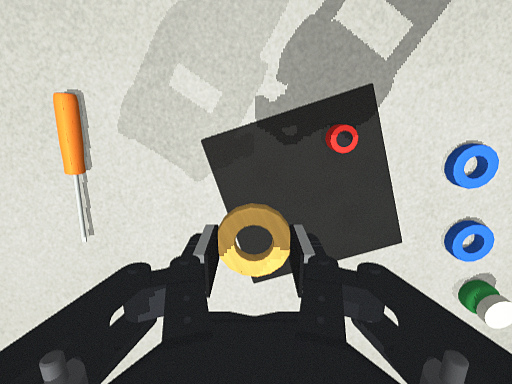

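```bash
python3 -m jog '[{"dx":-0.3,"dy":4.6,"dz":-0.5,"wx":0,"wy":0,"wz":0,"claw":3},{"dx":-0.3,"dy":4.6,"dz":-0.5,"wx":0,"wy":0,"wz":0,"claw":3},{"dx":0,"dy":4.6,"dz":-0.5,"wx":0,"wy":0,"wz":0,"claw":3},{"dx":0,"dy":4.6,"dz":-0.5,"wx":0,"wy":0,"wz":0,"claw":3},{"dx":0,"dy":4.6,"dz":-0.5,"wx":0,"wy":0,"wz":0,"claw":3},{"dx":0,"dy":4.6,"dz":-0.5,"wx":0,"wy":0,"wz":0,"claw":3},{"dx":0,"dy":4.6,"dz":-0.5,"wx":0,"wy":0,"wz":0,"claw":3},{"dx":0,"dy":4.6,"dz":-0.5,"wx":0,"wy":0,"wz":0,"claw":3}]'
python3 -m jog '[{"dx":-0.4,"dy":3.2,"dz":-0.4,"wx":0,"wy":0,"wz":0,"claw":3},{"dx":-0.4,"dy":0,"dz":0,"wx":-5.9,"wy":-4.0,"wz":1.3,"claw":3},{"dx":-0.4,"dy":0,"dz":0,"wx":-5.9,"wy":-4.0,"wz":1.3,"claw":3},{"dx":0,"dy":0,"dz":0,"wx":-5.9,"wy":-4.0,"wz":1.3,"claw":3},{"dx":0,"dy":0,"dz":0,"wx":-5.9,"wy":-4.0,"wz":1.3,"claw":3},{"dx":0,"dy":0,"dz":0,"wx":-5.9,"wy":-4.0,"wz":1.3,"claw":3},{"dx":0,"dy":0,"dz":0,"wx":-5.9,"wy":-4.0,"wz":1.3,"claw":3},{"dx":0,"dy":0,"dz":0,"wx":0,"wy":0,"wz":0,"claw":3}]'
python3 - <<'E'
from arb import *
go(tgt(.075,.0101,-.0005),Rt);rel(.0101,-.0005)
E
```

```text
time: 23.85
position: [0.4441, 0.1863, 0.2167]
tool_rot: [0.003, 0.713, -0.004, 0.701]
force: [0.9, -0.7, -1.4]
grip_width: 0.0409
time: 24.65
position: [0.4339, 0.225, 0.2165]
tool_rot: [-0.17, 0.519, 0.27, 0.793]
force: [-0.0, -0.2, -1.5]
grip_width: 0.0407
rot deg [ 1.05 -1.22 -1.17] | shift-before cm [1.9  0.48 0.8 ] | shift-after cm [1.91 0.53 0.75]
s 0.0941 lat y,z mm -5.34 -7.46 rot [ 1.05 -1.22 -1.17] F [-0.  -0.2 -1.5] gw 0.04068641015979662
```

```bash
python3 -m jog '[{"dx":0,"dy":0.3,"dz":0.4,"wx":1,"wy":-1.2,"wz":-1.1,"claw":3},{"dx":0.6,"dy":0.2,"dz":0.3,"wx":0,"wy":0,"wz":0,"claw":3},{"dx":0.6,"dy":0,"dz":0,"wx":0,"wy":0,"wz":0,"claw":3},{"dx":0.5,"dy":0,"dz":0,"wx":0,"wy":0,"wz":0,"claw":3},{"dx":0,"dy":0,"dz":0,"wx":0,"wy":0,"wz":0,"claw":3}]'
python3 - <<'E'
from arb import *
rel(.0101,-.0005)
E
```

```text
time: 25.15
position: [0.442, 0.2373, 0.1996]
tool_rot: [-0.161, 0.517, 0.256, 0.8]
force: [0.1, -0.7, -0.6]
grip_width: 0.0406
s 0.073 lat y,z mm -0.09 -2.14 rot [-0.65 -0.64 -0.13] F [ 0.1 -0.7 -0.6] gw 0.040564154710544365
```

```bash
python3 -m jog '[{"dx":0.3,"dy":0,"dz":0.2,"wx":-0.6,"wy":-0.6,"wz":-0.1,"claw":3},{"dx":0.4,"dy":0,"dz":0,"wx":0,"wy":0,"wz":0,"claw":3},{"dx":0,"dy":0,"dz":0,"wx":0,"wy":0,"wz":0,"claw":3}]'
python3 - <<'E'
from arb import *
rel(.0101,-.0005)
E
```

```text
time: 25.45
position: [0.4463, 0.2403, 0.1933]
tool_rot: [-0.165, 0.512, 0.259, 0.802]
force: [-0.7, -0.0, -0.0]
grip_width: 0.0409
s 0.065 lat y,z mm -0.25 -0.06 rot [-0.03 -0.05 -0.04] F [-0.7 -0.  -0. ] gw 0.04091998447910595
```

```bash
python3 -m jog '[{"dx":0.6,"dy":0.03,"dz":0,"wx":0,"wy":0,"wz":0,"claw":3},{"dx":0.6,"dy":0,"dz":0,"wx":0,"wy":0,"wz":0,"claw":3},{"dx":0.6,"dy":0,"dz":0,"wx":0,"wy":0,"wz":0,"claw":3}]'
python3 - <<'E'
from arb import *
rel(.0101,-.0005);c=cam('wrist','w18.png')
E
```

```text
time: 25.75
position: [0.453, 0.2452, 0.1765]
tool_rot: [-0.165, 0.511, 0.259, 0.803]
force: [-0.5, 0.2, 0.0]
grip_width: 0.0404
s 0.0463 lat y,z mm -0.17 0.37 rot [-0.04  0.02  0.01] F [-0.5  0.2  0. ] gw 0.04041771932611892
```

View pics/w18.png

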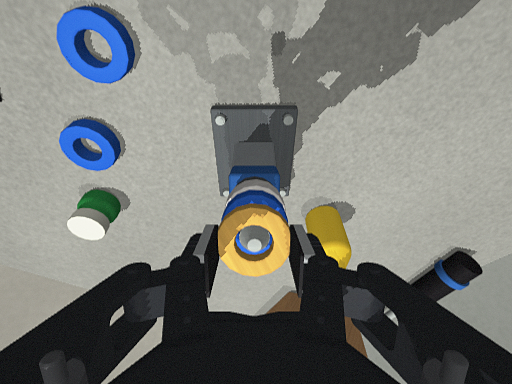

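Rod tip at (255,245) inside the brass ring. Target contact s=0.034.

```bash
python3 -m jog '[{"dx":0.5,"dy":0.02,"dz":-0.04,"wx":0,"wy":0,"wz":0,"claw":3},{"dx":0.4,"dy":0,"dz":0,"wx":0,"wy":0,"wz":0,"claw":3},{"dx":0.1,"dy":0,"dz":0,"wx":0,"wy":0,"wz":0,"claw":3}]'
python3 - <<'E'
from arb import *
rel(.0101,-.0005)
E
```

```text
time: 26.1
position: [0.456, 0.2478, 0.1651]
tool_rot: [-0.165, 0.512, 0.259, 0.802]
force: [-0.4, -0.3, -0.8]
grip_width: 0.0407
s 0.0343 lat y,z mm 0.23 -0.83 rot [-0.06 -0.09 -0.04] F [-0.4 -0.3 -0.8] gw 0.04073101322719382
```

```bash
python3 -m jog '[{"dx":0.15,"dy":-0.02,"dz":0.07,"wx":0,"wy":-0.1,"wz":0,"claw":3},{"dx":0.1,"dy":0,"dz":0,"wx":0,"wy":0,"wz":0,"claw":3}]'
python3 - <<'E'
from arb import *
rel(.0101,-.0005)
E
```

```text
time: 26.3
position: [0.4567, 0.2483, 0.1647]
tool_rot: [-0.165, 0.512, 0.26, 0.802]
force: [-17.1, -13.0, 21.0]
grip_width: 0.0408
s 0.0335 lat y,z mm 0.21 -0.24 rot [ 0.07 -0.06 -0.06] F [-17.1 -13.   21. ] gw 0.04075320413324599
```

```bash

python3 -m jog '[{"dx":0,"dy":0,"dz":0.0,"wx":0,"wy":0,"wz":0,"claw":5},{"dx":0,"dy":0.0,"dz":0,"wx":0,"wy":0,"wz":0,"claw":6},{"dx":0,"dy":0.0,"dz":0,"wx":0,"wy":0,"wz":0,"claw":6},{"dx":-2,"dy":0,"dz":-0.1,"wx":0,"wy":0,"wz":0,"claw":6},{"dx":-3,"dy":0.0,"dz":0,"wx":0,"wy":0,"wz":0,"claw":6},{"dx":-3,"dy":0.0,"dz":0,"wx":0,"wy":0,"wz":0,"claw":6},{"dx":0,"dy":0.0,"dz":0,"wx":0,"wy":0,"wz":0,"claw":6}]'
python3 - <<'E'
from stack import *
rel(.0101,-.0005)
c=cam('wrist','w19.png');stack(c)
go(np.array([.446,-.0802,.15]),frame(np.array([0,0,-1.]),np.array([0,1.,0])))
E
```

```text
time: 27.0
position: [0.4282, 0.2275, 0.2394]
tool_rot: [-0.165, 0.511, 0.26, 0.802]
force: [0.4, 0.5, -1.3]
grip_width: 0.0597
s 0.1162 lat y,z mm -0.03 -0.66 rot [ 0.07 -0.01 -0.04] F [ 0.4  0.5 -1.3] gw 0.05973715532438884
s hist(mm): [(-27, 54), (-26, 45), (18, 26), (19, 50), (20, 28), (41, 105), (42, 586), (43, 541), (44, 89)]
top face s 0.0429 tilt [0.05 0.33] y -0.0215 0.0215 z -0.0221 0.021
rot deg [35.28 24.01 -7.85] | shift-before cm [  0.95 -26.01 -18.7 ] | shift-after cm [  8.76 -30.78   1.8 ]
```

View pics/w19.png

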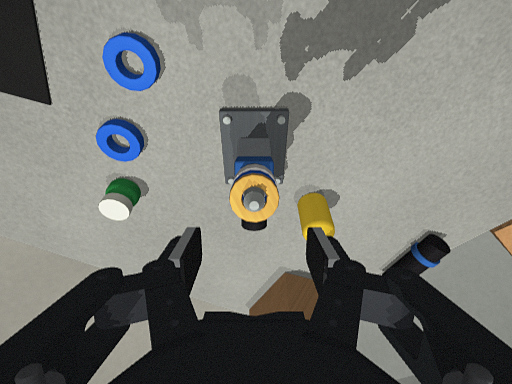

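```bash
python3 -m jog '[{"dx":-0.5,"dy":0,"dz":0,"wx":5.9,"wy":4.0,"wz":-1.3,"claw":6},{"dx":0,"dy":0,"dz":0,"wx":5.9,"wy":4.0,"wz":-1.3,"claw":6},{"dx":0,"dy":0,"dz":0,"wx":5.9,"wy":4.0,"wz":-1.3,"claw":6},{"dx":0,"dy":0,"dz":0,"wx":5.9,"wy":4.0,"wz":-1.3,"claw":6},{"dx":0,"dy":0,"dz":0,"wx":5.9,"wy":4.0,"wz":-1.3,"claw":6},{"dx":0,"dy":0,"dz":0,"wx":5.9,"wy":4.0,"wz":-1.3,"claw":6}]'
python3 -m jog '[{"dx":0,"dy":-4.6,"dz":0.3,"wx":0,"wy":0,"wz":0,"claw":6},{"dx":1,"dy":-4.6,"dz":0.3,"wx":0,"wy":0,"wz":0,"claw":6},{"dx":1.5,"dy":-4.6,"dz":0.3,"wx":0,"wy":0,"wz":0,"claw":6},{"dx":1.5,"dy":-4.6,"dz":0.3,"wx":0,"wy":0,"wz":0,"claw":6},{"dx":1.5,"dy":-4.6,"dz":0.3,"wx":0,"wy":0,"wz":0,"claw":6},{"dx":1.5,"dy":-4.6,"dz":0.3,"wx":0,"wy":0,"wz":0,"claw":6},{"dx":1,"dy":-3,"dz":0.3,"wx":0,"wy":0,"wz":0,"claw":6},{"dx":0,"dy":0,"dz":0,"wx":0,"wy":0,"wz":0,"claw":6}]'
python3 - <<'E'
from ring import *
go(np.array([.446,-.0803,.13]),frame(np.array([0,0,-1.]),np.array([0,1.,0])))
E
```

```text
time: 27.65
position: [0.425, 0.2267, 0.2356]
tool_rot: [0.006, 0.715, -0.011, 0.699]
force: [-0.5, 0.0, 0.4]
grip_width: 0.0599
time: 28.45
position: [0.4369, -0.0876, 0.1436]
tool_rot: [0.006, 0.72, -0.008, 0.694]
force: [-0.2, 0.4, -0.3]
grip_width: 0.0602
rot deg [-1.2  -2.05  0.16] | shift-before cm [1.32 0.75 0.95] | shift-after cm [1.36 0.73 0.91]
```

```bash
python3 -m jog '[{"dx":0.7,"dy":0.7,"dz":0.8,"wx":-1.2,"wy":-2.1,"wz":0.2,"claw":6},{"dx":0.5,"dy":0,"dz":0,"wx":0,"wy":0,"wz":0,"claw":6},{"dx":0,"dy":0,"dz":0,"wx":0,"wy":0,"wz":0,"claw":6}]'
python3 - <<'E'
from ring import *
c=cam('wrist','w20.png')
print(ringfit(c,(.446,-.0803),.03,.017)[1:])
go(np.array([.446,-.0803,.02]),frame(np.array([0,0,-1.]),np.array([0,1.,0])))
E
```

```text
time: 28.75
position: [0.4443, -0.0799, 0.1282]
tool_rot: [0.001, 0.708, 0.001, 0.706]
force: [0.4, 1.2, -0.3]
grip_width: 0.06
(np.float64(0.0303), 1004, array([ 0.4455, -0.0801]), (np.float64(253.0), np.float64(196.0)))
rot deg [-0.03 -0.14 -0.19] | shift-before cm [10.85 -0.08  0.18] | shift-after cm [10.85 -0.04  0.16]
```

View pics/w20.png

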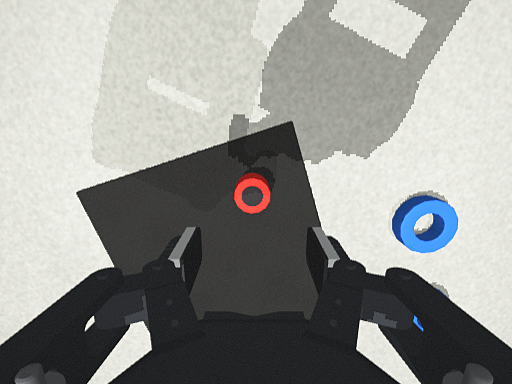

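```bash
python3 -m jog '[{"dx":4,"dy":0,"dz":0.1,"wx":0,"wy":0,"wz":-0.2,"claw":6},{"dx":4,"dy":0,"dz":0,"wx":0,"wy":0,"wz":0,"claw":5.5},{"dx":2,"dy":0,"dz":0,"wx":0,"wy":0,"wz":0,"claw":5},{"dx":0,"dy":0,"dz":0,"wx":0,"wy":0,"wz":0,"claw":5}]'
python3 - <<'E'
from ring import *
go(np.array([.4457,-.0802,.02]),frame(np.array([0,0,-1.]),np.array([0,1.,0])))
E
```

```text
time: 29.2
position: [0.4471, -0.079, 0.0273]
tool_rot: [-0.002, 0.707, -0.0, 0.707]
force: [-1.7, -0.5, 0.5]
grip_width: 0.0495
rot deg [0.11 0.06 0.16] | shift-before cm [ 0.73 -0.12 -0.14] | shift-after cm [ 0.73 -0.12 -0.14]
```

```bash
python3 -m jog '[{"dx":0.5,"dy":-0.12,"dz":-0.14,"wx":0,"wy":0,"wz":0.2,"claw":5},{"dx":0.2,"dy":0,"dz":-0.05,"wx":0,"wy":0,"wz":0,"claw":5},{"dx":0.1,"dy":0,"dz":-0.05,"wx":0,"wy":0,"wz":0,"claw":2.5},{"dx":0.0,"dy":0,"dz":0,"wx":0,"wy":0,"wz":0,"claw":2.5},{"dx":0.0,"dy":0,"dz":0,"wx":0,"wy":0,"wz":0,"claw":2.5},{"dx":0.0,"dy":0,"dz":0,"wx":0,"wy":0,"wz":0,"claw":2.5}]' 40
python3 -m jog '[{"dx":-2,"dy":0,"dz":0,"wx":0,"wy":0,"wz":0,"claw":2.5},{"dx":-4.5,"dy":0,"dz":0,"wx":0,"wy":0,"wz":0,"claw":2.5},{"dx":-4.5,"dy":0,"dz":0,"wx":0,"wy":0,"wz":0,"claw":2.5},{"dx":-4.5,"dy":0,"dz":0,"wx":0,"wy":0,"wz":0,"claw":2.5},{"dx":-4.5,"dy":0,"dz":0,"wx":0,"wy":0,"wz":0,"claw":2.5},{"dx":0,"dy":0,"dz":0,"wx":0,"wy":0,"wz":0,"claw":2.5},{"dx":0,"dy":0,"dz":0,"wx":0,"wy":0,"wz":0,"claw":2.5}]'
python3 - <<'E'
from held import *
from arb import *
c=cam('wrist','w21.png');np.savez('wrist21.npz',**c);held(c);go(tgt(.085,.0165,-.001),Rt)
E
```

```text
time: 29.8
position: [0.4467, -0.0808, 0.0229]
tool_rot: [-0.002, 0.705, 0.0, 0.71]
force: [-0.3, -0.2, -0.3]
grip_width: 0.0321
time: 30.5
position: [0.4445, -0.0801, 0.2315]
tool_rot: [-0.002, 0.705, 0.0, 0.709]
force: [0.7, 0.1, -0.6]
grip_width: 0.0319
topface x(tool) -0.0087 tilt deg [-0.12 -0.12] n 2493
y -0.0204 0.0202 z -0.0176 0.0157 mean [ 0.0001 -0.0019]
z extents near y=0 -0.0176 0.0157 mid -0.001
rot deg [-35.01 -23.84   8.01] | shift-before cm [ 1.35 31.45 -0.64] | shift-after cm [ 8.81 25.92 15.54]
```

View pics/w21.png

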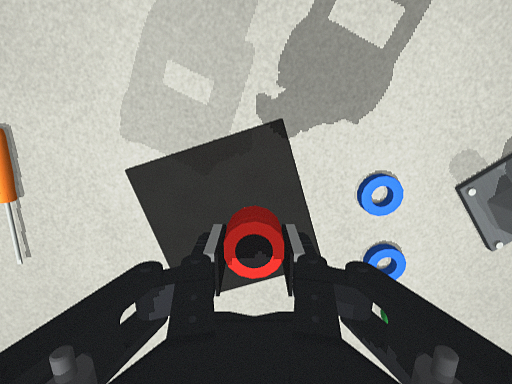

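```bash
python3 -m jog '[{"dx":-0.1,"dy":4.5,"dz":-0.1,"wx":0,"wy":0,"wz":0,"claw":2.5},{"dx":0,"dy":4.5,"dz":-0.1,"wx":0,"wy":0,"wz":0,"claw":2.5},{"dx":0,"dy":4.5,"dz":-0.1,"wx":0,"wy":0,"wz":0,"claw":2.5},{"dx":0,"dy":4.5,"dz":-0.1,"wx":0,"wy":0,"wz":0,"claw":2.5},{"dx":0,"dy":4.5,"dz":-0.1,"wx":0,"wy":0,"wz":0,"claw":2.5},{"dx":0,"dy":4.5,"dz":-0.1,"wx":0,"wy":0,"wz":0,"claw":2.5},{"dx":0,"dy":4.4,"dz":0,"wx":0,"wy":0,"wz":0,"claw":2.5}]'
python3 -m jog '[{"dx":-0.3,"dy":0,"dz":0,"wx":-5.9,"wy":-4.0,"wz":1.3,"claw":2.5},{"dx":-0.3,"dy":0,"dz":0,"wx":-5.9,"wy":-4.0,"wz":1.3,"claw":2.5},{"dx":0,"dy":0,"dz":0,"wx":-5.9,"wy":-4.0,"wz":1.3,"claw":2.5},{"dx":0,"dy":0,"dz":0,"wx":-5.9,"wy":-4.0,"wz":1.3,"claw":2.5},{"dx":0,"dy":0,"dz":0,"wx":-5.9,"wy":-4.0,"wz":1.3,"claw":2.5},{"dx":0,"dy":0,"dz":0,"wx":-5.9,"wy":-4.0,"wz":1.3,"claw":2.5},{"dx":0,"dy":0,"dz":0,"wx":0,"wy":0,"wz":0,"claw":2.5}]'
python3 - <<'E'
from arb import *
rel(.0173,-.001)
E
```

```text
time: 31.25
position: [0.4359, 0.2405, 0.2226]
tool_rot: [0.002, 0.71, -0.004, 0.704]
force: [0.2, 0.2, -0.7]
grip_width: 0.0323
time: 31.95
position: [0.4306, 0.2458, 0.2162]
tool_rot: [-0.172, 0.516, 0.269, 0.795]
force: [-0.4, -0.1, -0.6]
grip_width: 0.0322
s 0.0826 lat y,z mm 13.43 0.57 rot [ 1.27 -0.91 -0.81] F [-0.4 -0.1 -0.6] gw 0.0321892552807307
```

```bash
python3 -m jog '[{"dx":0,"dy":-0.8,"dz":0,"wx":1.2,"wy":-0.9,"wz":-0.8,"claw":2.5},{"dx":0.3,"dy":-0.5,"dz":0,"wx":0,"wy":0,"wz":0,"claw":2.5},{"dx":0.3,"dy":0,"dz":0,"wx":0,"wy":0,"wz":0,"claw":2.5},{"dx":0,"dy":0,"dz":0,"wx":0,"wy":0,"wz":0,"claw":2.5}]'
python3 - <<'E'
from arb import *
rel(.0173,-.001)
E
```

```text
time: 32.35
position: [0.4415, 0.2359, 0.2086]
tool_rot: [-0.162, 0.515, 0.256, 0.802]
force: [0.1, -0.3, -0.6]
grip_width: 0.0322
s 0.0744 lat y,z mm -0.94 0.07 rot [-0.59 -0.33  0.06] F [ 0.1 -0.3 -0.6] gw 0.032217613599502724
```

```bash
python3 -m jog '[{"dx":0.3,"dy":0.08,"dz":0,"wx":-0.6,"wy":-0.3,"wz":0,"claw":2.5},{"dx":0.4,"dy":0,"dz":0,"wx":0,"wy":0,"wz":0,"claw":2.5},{"dx":0,"dy":0,"dz":0,"wx":0,"wy":0,"wz":0,"claw":2.5}]'
python3 - <<'E'
from arb import *
rel(.0173,-.001);c=cam('wrist','w22.png')
E
```

```text
time: 32.65
position: [0.4438, 0.2389, 0.2015]
tool_rot: [-0.166, 0.512, 0.259, 0.802]
force: [-0.6, -0.9, -0.0]
grip_width: 0.0323
s 0.0665 lat y,z mm 0.11 0.27 rot [ 0.03 -0.05  0.04] F [-0.6 -0.9 -0. ] gw 0.03226065075254281
```

View pics/w22.png

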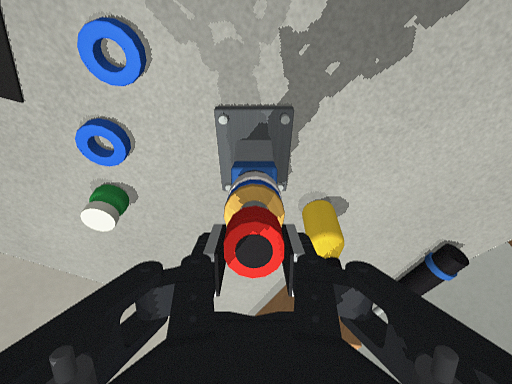

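The cap is lined up above the stack at (254,247). Advance in steps.

```bash
python3 -m jog '[{"dx":0.6,"dy":0,"dz":-0.03,"wx":0,"wy":0,"wz":0,"claw":2.5},{"dx":0.6,"dy":0,"dz":0,"wx":0,"wy":0,"wz":0,"claw":2.5},{"dx":0.4,"dy":0,"dz":0,"wx":0,"wy":0,"wz":0,"claw":2.5}]'
python3 - <<'E'
from arb import *
rel(.0173,-.001)
E
```

```text
time: 33.0
position: [0.4495, 0.243, 0.1865]
tool_rot: [-0.166, 0.511, 0.259, 0.803]
force: [-0.4, 0.7, -1.2]
grip_width: 0.0324
s 0.0499 lat y,z mm 0.09 0.39 rot [0.04 0.02 0.07] F [-0.4  0.7 -1.2] gw 0.03236247892569079
```

```bash
python3 -m jog '[{"dx":0.3,"dy":0,"dz":-0.04,"wx":0,"wy":0,"wz":0,"claw":2.5},{"dx":0.2,"dy":0,"dz":0,"wx":0,"wy":0,"wz":0,"claw":2.5},{"dx":0.1,"dy":0,"dz":0,"wx":0,"wy":0,"wz":0,"claw":2.5}]'
python3 - <<'E'
from arb import *
rel(.0173,-.001)
E
```

```text
time: 33.3
position: [0.4514, 0.2444, 0.18]
tool_rot: [-0.166, 0.511, 0.259, 0.803]
force: [-10.8, -6.3, 17.4]
grip_width: 0.0318
s 0.0431 lat y,z mm 0.16 -0.19 rot [ 0.05 -0.03  0.05] F [-10.8  -6.3  17.4] gw 0.031824233192575165
```

Contact at s=0.0431 as expected. Release and back off.

```bash

python3 -m jog '[{"dx":0,"dy":0,"dz":0.0,"wx":0,"wy":0,"wz":0,"claw":4},{"dx":0,"dy":0.0,"dz":0,"wx":0,"wy":0,"wz":0,"claw":5.5},{"dx":0,"dy":0.0,"dz":0,"wx":0,"wy":0,"wz":0,"claw":6},{"dx":-2,"dy":0,"dz":-0.1,"wx":0,"wy":0,"wz":0,"claw":6},{"dx":-3,"dy":0.0,"dz":0,"wx":0,"wy":0,"wz":0,"claw":6},{"dx":-4,"dy":0.0,"dz":0,"wx":0,"wy":0,"wz":0,"claw":6},{"dx":0,"dy":0.0,"dz":0,"wx":0,"wy":0,"wz":0,"claw":6}]'
python3 - <<'E'
from stack import *
import stack as S
c=cam('wrist','w23.png')
P=pts(c).reshape(-1,3)-o;s=P@a;y=P@Rt[:,1];z=P@Rt[:,2];d=np.hypot(y,z)
m=(d<.024)&(s>-.03)&(s<.09);h,e=np.histogram(s[m],bins=np.arange(-.03,.09,.001));print([(round(e[i]*1000),int(h[i])) for i in range(len(h)) if h[i]>25])
F=m&(s>.065)&(s<.073);A=np.c_[y[F],z[F],np.ones(F.sum())];k=np.linalg.lstsq(A,s[F],rcond=None)[0];print('cap top s',k[2],'tilt',np.degrees(k[:2]),'yz',y[F].min(),y[F].max(),z[F].min(),z[F].max())
F=m&(abs(s-.043)<.003)&(d>.018);print('ring top',np.median(s[F]),F.sum())
print(arm.observe()['force'],arm.observe()['time'])
c=cam('scene','s24.png');np.savez('s24.npz',**c)
cv2.imwrite('pics/s24c.png',cv2.resize(c['frame'][60:350,80:370],(600,600),interpolation=cv2.INTER_CUBIC))
E
```

```text
time: 34.0
position: [0.4188, 0.221, 0.2639]
tool_rot: [-0.166, 0.512, 0.259, 0.802]
force: [0.2, -0.7, -0.3]
grip_width: 0.0599
[(-27, 45), (-26, 40), (18, 30), (19, 27), (41, 45), (42, 164), (43, 107), (67, 49), (68, 348), (69, 563), (70, 154)]
cap top s 0.06923324523968495 tilt [0.15470028 0.91490969] yz -0.016077310013522913 0.016244006012026475 -0.018775384196364563 0.014605802043425223
ring top 0.042761012243030194 345
[ 0.29927369 -0.32715485 -0.51852446] 34.05
```

View pics/w23.png

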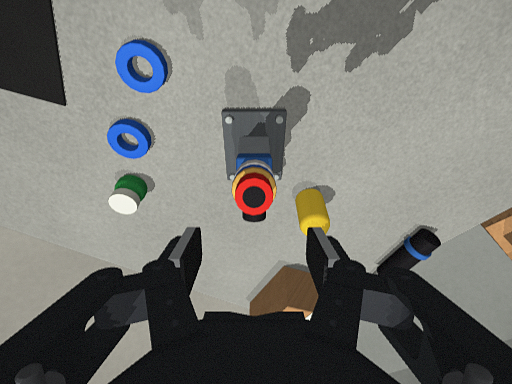

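View pics/s24c.png

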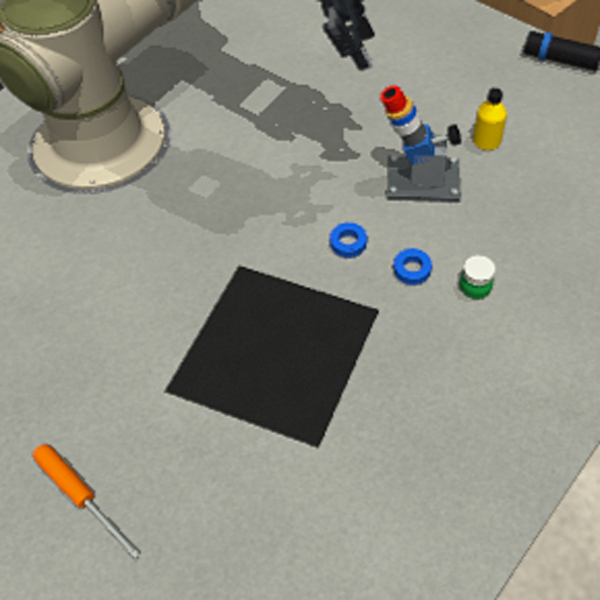

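```bash

python3 -m jog '[{"dx":2,"dy":0,"dz":0.0,"wx":0,"wy":0,"wz":0,"claw":6},{"dx":1,"dy":0.0,"dz":0,"wx":0,"wy":0,"wz":0,"claw":6},{"dx":0,"dy":0.0,"dz":0,"wx":0,"wy":0,"wz":0,"claw":6},{"dx":0,"dy":0.0,"dz":0,"wx":0,"wy":0,"wz":0,"claw":6}]'
python3 - <<'E'
from arb import *
for i in range(4):
    c=cam('wrist','w25.png' if i==3 else None)
    P=pts(c).reshape(-1,3)-o;s=P@a;y=P@Rt[:,1];z=P@Rt[:,2];d=np.hypot(y,z)
    m=(s>.065)&(s<.073)&(np.hypot(y,z+.002)<.0155)
    A=np.c_[y[m],z[m],np.ones(m.sum())];k=np.linalg.lstsq(A,s[m],rcond=None)[0]
    n=(d<.0235)&(abs(s-.043)<.002)&(np.hypot(y,z+.002)>.019)
    A=np.c_[y[n],z[n],np.ones(n.sum())];k2=np.linalg.lstsq(A,s[n],rcond=None)[0]
    print(m.sum(),k[2].round(4),np.degrees(k[:2]).round(2),'ring',n.sum(),k2[2].round(4),np.degrees(k2[:2]).round(2))
f=c['frame'][140:260,190:330];cv2.imwrite('pics/w25c.png',cv2.resize(f,(700,600),interpolation=cv2.INTER_CUBIC))
E
```

```text
time: 34.5
position: [0.4281, 0.229, 0.2287]
tool_rot: [-0.165, 0.516, 0.26, 0.799]
force: [-0.3, -0.6, 0.9]
grip_width: 0.0597
1305 0.0694 [0.05 0.21] ring 231 0.0428 [0.31 0.84]
1302 0.0693 [0.07 0.24] ring 220 0.0428 [0.04 0.92]
1310 0.0694 [0.14 0.3 ] ring 234 0.0427 [-0.11  0.51]
1305 0.0694 [-0.06  0.22] ring 223 0.0428 [0.02 0.63]
```

View pics/w25c.png

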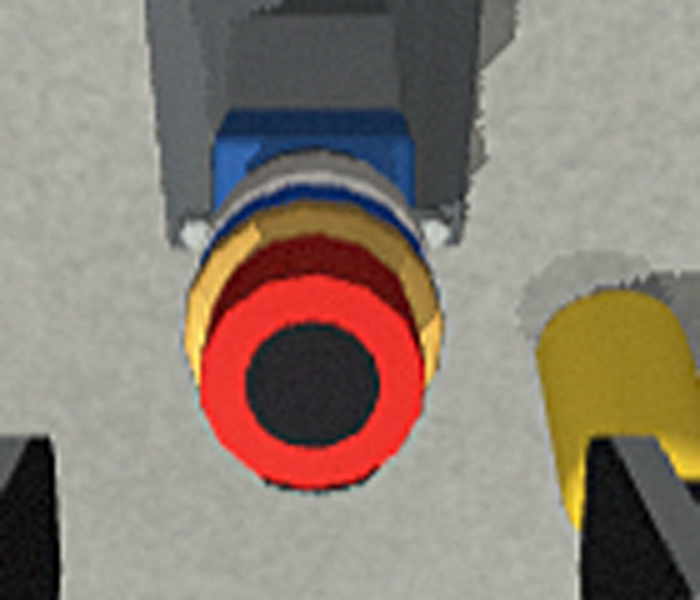

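```bash

python3 -m jog '[{"dx":-3,"dy":0,"dz":0.0,"wx":0,"wy":0,"wz":0,"claw":6},{"dx":-3,"dy":0.0,"dz":0,"wx":0,"wy":0,"wz":0,"claw":6},{"dx":0,"dy":0.0,"dz":0,"wx":0,"wy":0,"wz":0,"claw":6},{"dx":0,"dy":0.0,"dz":0,"wx":0,"wy":0,"wz":0,"claw":6}]'
python3 -c "
from h import *
print(arm.job_done(), arm.observe()['time'])"
```

```text
time: 35.1
position: [0.4075, 0.2136, 0.2867]
tool_rot: [-0.165, 0.515, 0.259, 0.8]
force: [-0.1, 0.3, 0.3]
grip_width: 0.06
the job is handed in; nothing more can be done
the job is handed in; nothing more can be done
```

I threaded the thick, medium and thin rings onto the arbor in that order, put the red cap on top, let go and backed the arm clear. The job was handed in at about 35 s of robot time. No verdict came back.

| Part | Face measured | Height above collar, measured (mm) | Expected (mm) |
|---|---|---|---|
| Thick ring | top | 19.9 | 20 |
| Medium ring | top | 33.9 | 34 |
| Thin ring | top | 42.9 | 43 |
| Cap | top | 69.4 | 69 |

- **Tilt:** the first look at the cap read 0.9° of tilt. Four closer looks read 0.2–0.3°, so I took the cap as sitting flat. Over those same looks the thin ring read 0.5–0.9°, but only the part showing around the cap could be measured.
- **Forces:** the highest wrist force I read was about 53 N, while pushing the thick ring home. The other parts took roughly 20–35 N. The limit is 120 N.
- **Medium ring:** I used the blue ring on the mat, which measured about 42 mm across. The other two were about 52–58 mm and stayed where they were.
- **Bystanders:** in the last scene picture the oil bottle, grease jar and screwdriver look to be where they started. I compared them by eye and did not re-measure them.

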